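# Put the staining vessels back on their own rests

## Robot

A 6-joint arm with a two-finger parallel gripper is mounted at the origin on the work surface. World frame = base frame: x ahead of the robot, y to its left, z up, the work surface at z = 0. Lengths are in m, angles in rad, forces in N, time in s.
With the tool pointing down it reaches from about 0.325 to 0.775 m from the base axis. Payload 5.5 kg.
Tool frame: the origin (TCP) lies on the centre line of the jaws, within the pads' length; the fingertips stand 17 mm ahead of it and the grasp point (between the pads) lies 2 mm behind it (bot.tcp_to_tips is the distance from the TCP to the fingertips, in m); z points along the fingers, y is the line along which they close (so a half turn about z gives the same grasp; the last joint's range is limited). The gripper opens to 88 mm and grips with 3 to 60 N. Pads are 20 mm wide; open, the fingers measure 115 mm over their backs; the gripper's body (75 mm by 178 mm) begins 61 mm behind the grasp point.
Start: joints at [1.12, 0.091, 1.231, -0, 1.82, -0.057], TCP at [0.23, 0.554, 0.24] pointing down, gripper open.
Joint ranges: [-2.87, 2.87], [-0.86, 2.18], [0.17, 2.46], [-1.51, 4.65], [0.06, 2.69], [-2.65, 2.65]. Speed limits (rad/s): [2.57, 2.57, 3.01, 3.14, 3.14, 3.14].

## Interface

Orientations are given as a rotation vector (axis times angle).
In Python, from plant import sensors, snapshot, sign_off, bot gives the robot as it stands.
- The arm moves only by the tool move_arm, never from a script. Its argument "plan" is a list of rows, each an object with "delta_rot": the turn, a rotation vector about the tool's x, y, z in rad, a list of three; "translation": the shift along the tool's x, y, z in mm, a list of three; "jaw": the closure in counts, from 0 (fully open) to 255 (shut). In form: [{"delta_rot": [wx, wy, wz], "translation": [tx, ty, tz], "jaw": jaw}, ...]. A call has 1 to 5 rows; each row shifts and turns the commanded pose from where the row before left it, along the tool's axes as they then stand; what a row does not reach is not made up. A row lasts 1/8 s, in which the tool goes at most 62.5 mm and 10.7 degrees, less where a joint would pass 70% of its speed; a pose out of reach is approached as far as the arm can. A call with a gripper value outside its range is refused whole. The fingers move at their own pace and stop on an object; the grip force is fixed at half the most. Time passes only in rows, so rows that do not move let the fingers close. It gives the time, the measured TCP pose, the force, the opening and the grip force at its end, in the units of the state.
- sensors.observe(): the state, without advancing time (a new reading comes with each control period).
- snapshot(name): name is "scene" or "side" or "wrist"; returns a dict with "frame" (420x560x3 uint8, red, green, blue), "fx", "fy", "cx", "cy" (pixels), "k1" (the pictures are not rectified: a ray, as slopes to the right and down, at radius r is drawn at 1 + k1 r^2 times it, then the intrinsics apply), "origin" and "orientation" of the camera in the world. Camera axes: x right, y up, looking along -z (the intrinsics and any distortion apply to the point x, -y, -z); pixel columns grow to the right and rows downward; lengths in m; the calibration is good to about 2 mm. A picture is of the moment at which its call begins. There is no depth.
- sign_off(): hands the job in; it is judged then, once.
The state is a dict: "t": time; "qpos": joint angles; "qvel": joint speeds; "tau": joint torques, N m; "position": TCP position; "ee_rot": TCP orientation; "wrist_force": force on the tool from outside, world axes, zero at the start; "moment": the same for the moment, N m; "width": opening from 0.0 (shut) to 1.0 (fully open); "grip_force": force on a finger pad.
Only numpy, scipy, OpenCV 4.12 (cv2) and the standard library are available. Lean on these libraries where they do the work, as an engineer would, in place of code of your own. Each camera call takes 0.05 s, during which the arm holds its last target. There are 200 camera calls.

## Task

The round stain jar, the square rinse jar and the oblong slide box beside the microscope stand on one another's rests: put each one upright in the middle of the black rubber rest that has the shape of its own base, the slide box lengthwise along its rest and the square jar with its sides parallel to those of its rest. The bare metal plate is the free spot to use on the way; never stand a vessel on the bare bench, set them down gently and do not tip them. Leave the dropper bottle, the petri dish and the cover-slip pack where they are.

Things in the scene. Friction and masses are not known exactly. Their poses are not given: they have to be found in the camera images.
- stain_jar_mid (a point): Round amber-glass stain jar, closed, with a paper band round its side and a white screw cap: 48 mm diameter (cap 45 mm, the top 18 mm), 70 mm tall, 0.14 to 0.28 kg. This point is its centre, 35 mm above its underside; z is up along its axis. It stands upright, at the start on a rest that is not its own.
- rinse_jar_mid (a point): Square white ceramic rinse jar, closed, with a fixed lid: 46 x 46 mm, walls straight for the lower 56 mm, then a lid 42 x 42 mm to 64 mm and a small round knob (16 mm) on top to 70 mm; 0.17 to 0.34 kg. This point is its axis, 35 mm above its underside; x and y are square to its sides, z is up. It stands upright, at the start on a rest that is not its own.
- slide_box_mid (a point): Oblong grey plastic slide box, closed, with a dark seam, a steel clasp and a paper patch on top: 84 mm long (x) x 40 mm wide (y) x 56 mm tall (z up), 0.13 to 0.25 kg. This point is its centre, 28 mm above its underside. It stands upright, at the start on a rest that is not its own.
- rest_round: Home of the round stain jar: flat black rubber disc, 74 mm diameter, 8 mm thick, fixed to the bench. Origin: centre of its underside, at bench height; its top is 8 mm above. No rim or recess.
- rest_square: Home of the square rinse jar: flat black rubber square, 68 x 68 mm (x, y along its sides), 8 mm thick, fixed to the bench. Origin: centre of its underside. No rim or recess.
- rest_oblong: Home of the oblong slide box: flat black rubber oblong, 104 mm (x) x 60 mm (y), 8 mm thick, fixed to the bench. Origin: centre of its underside. No rim or recess.
- spare_plate: The free spot: flat bare light-metal square plate with a thin dark line round its edge, 96 x 96 mm, 8 mm thick, fixed to the bench, empty at the start. Origin: centre of its underside. No rim or recess.
- dropper: Bystander, loose: small green-glass dropper bottle with a black top, 38 mm diameter, 86 mm tall. Origin: centre of its underside. Stands on the bench.
- petri: Bystander, loose: shut petri dish with a brown culture, 94 mm diameter, 19 mm tall. Origin: centre of its underside. Stands on the bench.
- cover_pack: Bystander, loose: small cardboard pack of cover slips, 62 (x) x 42 (y) x 24 mm, with a paper patch on top. Origin: centre of its underside. Lies on the bench.
There are look-alikes about, which are no part of the job. What is shaped like the part that bears rinse_jar_mid but purple is not meant. Leave any blue look-alike of the rest_oblong alone.

How it is judged:
By the outcome, as a careful person would: the job done as asked, in the order asked, and still so for the second after the job is handed in, with the robot touching nothing.
It also fails if it takes over 96 s, if anything falls off the work surface, if the arm or the gripper's body presses on something with over 40 N, if the wrist force passes 120 N, or if a joint passes its speed limit or range.

## Working session

There is one attempt and no reset: what is moved stays moved. The work goes in short steps, Python scripts to look and compute and a tool call to move; the robot and the scene stay as the last step left them, time stands still between calls to the robot, and variables do not carry over. Pictures are saved under pics/ and viewed, at most 14 in all, crops included, and the job is handed in when it is done.

Besides the shell and the picture viewer there is one more tool, called after "Emit:" by a JSON object that holds its "fn" and its "kwargs", one argument or row to a line. move_arm: Moves the arm, as the interface text tells. Its arguments: {"type":"object","properties":{"plan":{"type":"array","items":{"type":"object","properties":{"delta_rot":{"type":"array","items":{"type":"number"}},"translation":{"type":"array","items":{"type":"number"}},"jaw":{"type":"number"}}}}},"required":["plan"]}

```bash
mkdir -p pics; ls
cat > h.py <<'E'
import numpy as np, cv2
from plant import sensors, snapshot, sign_off, bot
from scipy.spatial.transform import Rotation as R
import pickle
def Rm(o):
    o=np.array(o,float)
    if o.shape==(3,3): return o
    return R.from_rotvec(o).as_matrix() if o.size==3 else R.from_quat(o).as_matrix()
def snap(name,fn):
    s=snapshot(name); cv2.imwrite(f'pics/{fn}.png',s['frame'][:,:,::-1]); pickle.dump(s,open(f'pics/{fn}.pkl','wb')); return s
def load(fn): return pickle.load(open(f'pics/{fn}.pkl','rb'))
def ray(s,u,v):
    K=np.array([[s['fx'],0,s['cx']],[0,s['fy'],s['cy']],[0,0,1.]])
    p=cv2.undistortPoints(np.array([[[u,v]]],float),K,np.array([s['k1'],0,0,0.]))[0,0]
    d=Rm(s['orientation'])@np.array([p[0],-p[1],-1]); return np.array(s['origin']),d
def at(s,u,v,z):
    o,d=ray(s,u,v); return (o+d*(z-o[2])/d[2])
def crop(fn,out,u0,v0,u1,v1,k):
    im=cv2.imread(f'pics/{fn}.png')[v0:v1,u0:u1]; cv2.imwrite(f'pics/{out}.png',cv2.resize(im,None,fx=k,fy=k,interpolation=cv2.INTER_CUBIC))
E
python3 - <<'E'
from h import *
for n in ('scene','side'):
    s=snap(n,n+'0'); print(n,s['origin'],s['orientation'],s['fx'],s['k1'])
s=sensors.observe(); print(s)
a=cv2.imread('pics/scene0.png')
E
```

```text
pics
scene [ 0.81896441 -0.12491132  0.66240693] [0.46367397 0.27117922 1.07575164] 424.91881709872854 -0.11985626311756035
side [ 0.32916163 -0.52819852  0.79824302] [ 0.67461032 -0.10654594 -0.28278437] 458.15296721851877 -0.08805428977479653
{'t': 0.1, 'qpos': array([ 1.12029084e+00,  9.17742131e-02,  1.23173802e+00, -4.25420599e-05,
        1.81978624e+00, -5.66923180e-02]), 'qvel': array([-0.00089727, -0.00195029, -0.00316467,  0.00070804,  0.00102316,
       -0.00058855]), 'tau': array([ 2.26087890e-03, -4.47858238e+01, -4.07570279e+01,  7.00526219e-02,
        2.84115382e-02, -1.21632193e-04]), 'position': array([0.23013859, 0.5538628 , 0.23864102]), 'ee_rot': array([-6.14550570e-01, -3.08050112e+00,  2.60972370e-03]), 'wrist_force': array([ 0.76388254, -0.57392954,  0.17578812]), 'moment': array([-0.01496064, -0.00821868,  0.0071048 ]), 'grip_force': 0.0, 'width': 0.9995996030348687}
```

View pics/scene0.png

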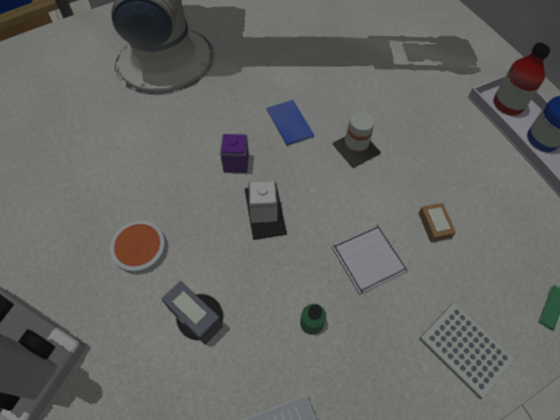

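View pics/side0.png

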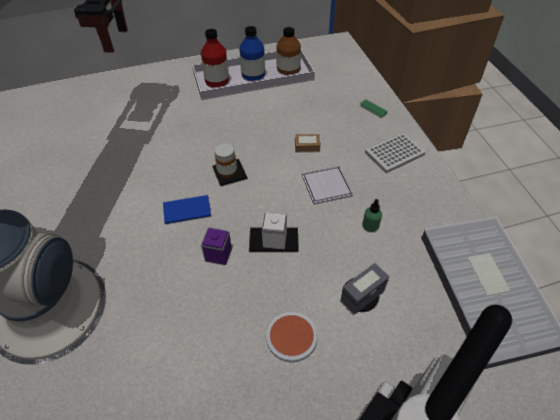

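Candidates: rinse jar is the white one at scene (263,200), not the purple one at (235,153). The oblong rest is the black one at (265,212), not the blue one at (290,122). Stain jar (360,132) stands on the square rest, slide box (193,310) on the round rest, and the free plate is at (369,259). The bottles on the tray (520,80) are not meant. Next, close crops.

Run:
```python
from h import *
crop('scene0','c1',225,100,415,250,4)
crop('scene0','c2',150,225,340,375,4)
```

```text
(no output)
```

View pics/c1.png

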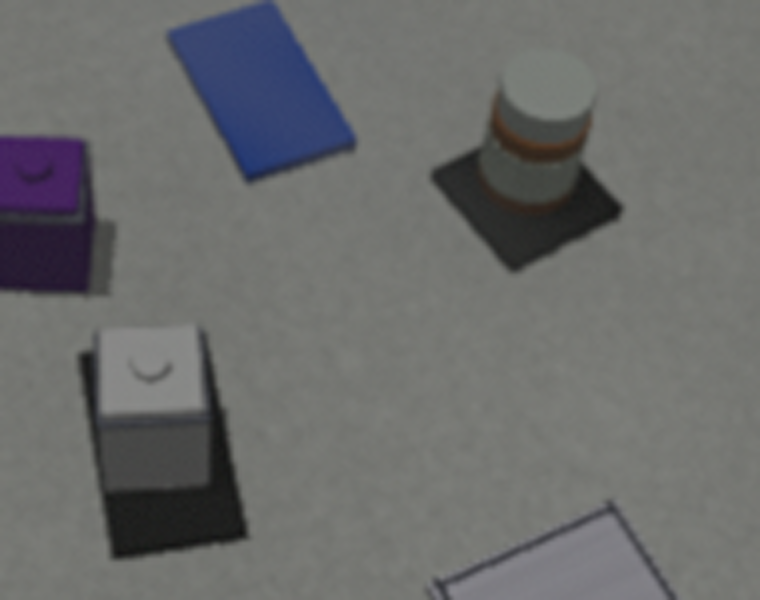

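View pics/c2.png

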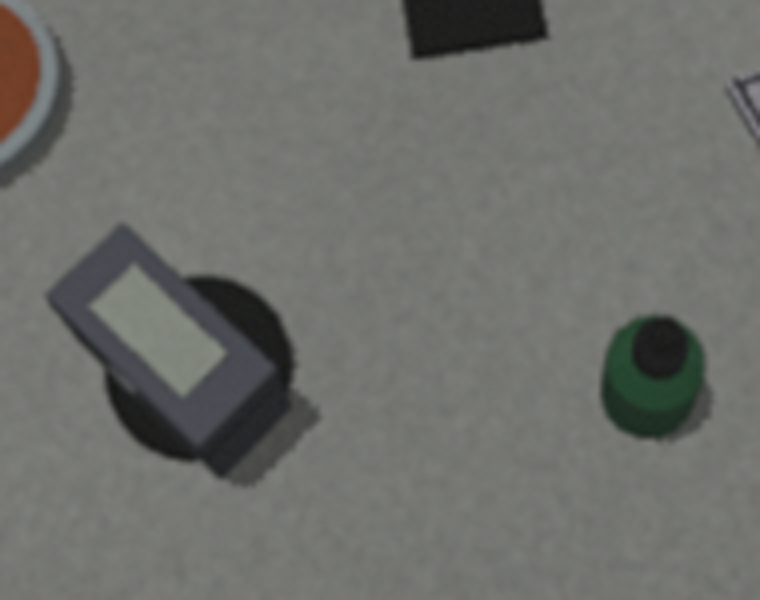

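White jar lid corners, stain cap, box top corners and the rests are clear in the crops. The white jar and black rest are confirmed. Computing positions.

```bash
cat >> h.py <<'E'
def c1(p): return (225+(p[0]+.5)/4-.5,100+(p[1]+.5)/4-.5)
def c2(p): return (150+(p[0]+.5)/4-.5,225+(p[1]+.5)/4-.5)
def quad(s,ps,z,lab):
    P=np.array([at(s,*p,z)[:2] for p in ps])
    e=np.diff(np.vstack([P,P[:1]]),axis=0)
    print(lab,P.mean(0).round(4),'len',np.linalg.norm(e,axis=1).round(4),'ang',np.degrees(np.arctan2(e[:,1],e[:,0])).round(1)); return P
E
python3 - <<'E'
from h import *
s=load('scene0')
quad(s,[c1(p) for p in [(100,328),(203,326),(208,412),(100,418)]],.072,'rinse top')
quad(s,[c1(p) for p in [(108,490),(210,486)]],.008,'rinse front bottom')
quad(s,[c1(p) for p in [(80,352),(113,556),(247,537)]],.004,'oblong')
quad(s,[c1(p) for p in [(432,177),(515,270),(622,210)]],.004,'square')
print('sq c',(at(s,*c1((432,177)),.004)+at(s,*c1((622,210)),.004))/2)
print('obl c',(at(s,*c1((80,352)),.004)+at(s,*c1((247,537)),.004))/2)
print('stain',at(s,*c1((548,87)),.078))
quad(s,[c2(p) for p in [(122,224),(275,370),(202,447),(48,297)]],.064,'box')
print('round',at(s,*c2((200,368)),.006))
quad(s,[(378,226.2),(405.5,265),(361,291),(334.2,245.7)],.006,'plate')
print('dropper',at(s,*c2((660,347)),.086), 'petri',at(s,138,245,.019),'cover',at(s,437,220,.02))
print('purple',at(s,*c1((33,175)),.064))
d=sensors.observe(); print(Rm(d['ee_rot']).round(3))
w=snap('wrist','w0'); Rt=Rm(d['ee_rot'])
print('cam in tool',Rt.T@(np.array(w['origin'])-d['position']),(Rt.T@Rm(w['orientation'])).round(3), w['fx'],w['k1'])
E
```

```text
rinse top [0.4753 0.0265] len [0.043  0.0419 0.0438 0.0437] ang [  64.6  -24.  -113.   154.9]
rinse front bottom [0.4941 0.0187] len [0.0447 0.0447] ang [  65.8 -114.2]
oblong [0.4852 0.0162] len [0.1062 0.0586 0.1219] ang [ -17.1   72.2 -168.3]
square [0.4376 0.2436] len [0.0668 0.0675 0.0947] ang [   5.8   96.2 -128.7]
sq c [0.42536294 0.25361126 0.004     ]
obl c [0.47130525 0.03067358 0.004     ]
stain [0.4216495  0.25320658 0.078     ]
box [ 0.6009 -0.1531] len [0.0822 0.037  0.082  0.0378] ang [  20.9  -67.6 -158.5  112.6]
round [ 0.60007358 -0.14704614  0.006     ]
plate [0.6337 0.1491] len [0.0836 0.0921 0.0902 0.0887] ang [  0.8 -87.5 178.5  88.3]
dropper [0.69177244 0.00137688 0.086     ] petri [ 0.4438237  -0.19426603  0.019     ] cover [0.63391655 0.28827144 0.02      ]
purple [0.35322724 0.02595807 0.064     ]
[[-0.923  0.384 -0.001]
 [ 0.384  0.923 -0.002]
 [ 0.    -0.002 -1.   ]]
cam in tool [ 0.08268715  0.00098998 -0.14546431] [[ 0.     0.955  0.297]
 [ 1.    -0.     0.001]
 [ 0.001  0.297 -0.955]] 367.13845615511383 -0.06741165702796718
```

View pics/w0.png

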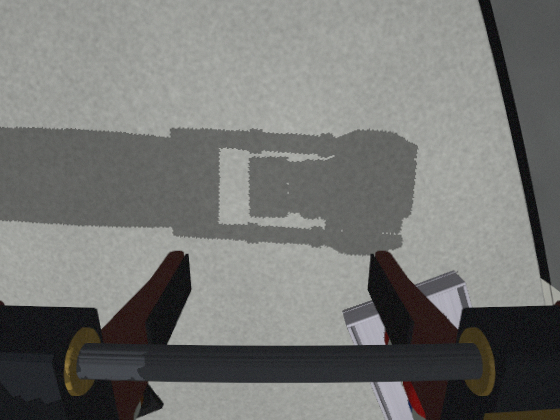

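```bash
cat >> h.py <<'E'
import json,math,sys
def go(tgt,psi,jaw,n=None,start=None):
    """print rows from current (or start=(p,psi)) to tgt [m], psi [deg]"""
    def Rp(a): a=math.radians(a); return np.array([[-math.sin(a),math.cos(a),0],[math.cos(a),math.sin(a),0],[0,0,-1.]])
    if start is None:
        d=sensors.observe(); p=np.array(d['position']); A=Rm(d['ee_rot'])
    else: p=np.array(start[0]); A=Rp(start[1])
    rel=R.from_matrix(A.T@Rp(psi)).as_rotvec(); D=np.array(tgt)-p
    n=n or max(1,math.ceil(np.linalg.norm(D)/.058),math.ceil(np.degrees(np.linalg.norm(rel))/10))
    cur=A; rows=[]; rr=np.round(rel/n,3); pos=p.copy()
    for i in range(n):
        want=p+D*(i+1)/n
        t=np.round(cur.T@(want-pos)*1000,1); pos=pos+cur@t/1000
        rows.append(dict(delta_rot=rr.tolist(),translation=t.tolist(),jaw=jaw)); cur=cur@R.from_rotvec(rr).as_matrix()
    for i in range(0,n,5): print(json.dumps(rows[i:i+5]))
def st():
    d=sensors.observe(); A=Rm(d['ee_rot']); print('t',round(d['t'],2),'pos',d['position'].round(4),'psi',round(math.degrees(math.atan2(A[1,1],A[0,1])),2),'tilt',A[:2,2].round(4),'F',d['wrist_force'].round(1),'w',round(d['width'],3),'g',d['grip_force'])
E
python3 -c "
from h import *
st();go([.475,.0265,.21],65.5,0)"
```

```text
t 0.15 pos [0.2301 0.5539 0.2388] psi 67.44 tilt [-0.0007 -0.0014] F [-0.4 -0.  -0.8] w 0.999 g 0.0
[{"delta_rot": [-0.0, -0.0, 0.003], "translation": [-39.0, -35.7, 2.7], "jaw": 0}, {"delta_rot": [-0.0, -0.0, 0.003], "translation": [-39.0, -35.6, 2.6], "jaw": 0}, {"delta_rot": [-0.0, -0.0, 0.003], "translation": [-39.2, -35.5, 2.7], "jaw": 0}, {"delta_rot": [-0.0, -0.0, 0.003], "translation": [-39.3, -35.4, 2.7], "jaw": 0}, {"delta_rot": [-0.0, -0.0, 0.003], "translation": [-39.3, -35.3, 2.6], "jaw": 0}]
[{"delta_rot": [-0.0, -0.0, 0.003], "translation": [-39.5, -35.1, 2.7], "jaw": 0}, {"delta_rot": [-0.0, -0.0, 0.003], "translation": [-39.6, -35.1, 2.7], "jaw": 0}, {"delta_rot": [-0.0, -0.0, 0.003], "translation": [-39.7, -34.9, 2.6], "jaw": 0}, {"delta_rot": [-0.0, -0.0, 0.003], "translation": [-39.8, -34.7, 2.7], "jaw": 0}, {"delta_rot": [-0.0, -0.0, 0.003], "translation": [-39.9, -34.7, 2.7], "jaw": 0}]
[{"delta_rot": [-0.0, -0.0, 0.003], "translation": [-40.0, -34.6, 2.6], "jaw": 0}]
```

Emit:
{"fn": "move_arm", "kwargs": {
  "plan": [
    {"delta_rot": [0, 0, 0.003], "translation": [-43, -39, 3], "jaw": 0},
    {"delta_rot": [0, 0, 0.003], "translation": [-43, -39, 3], "jaw": 0},
    {"delta_rot": [0, 0, 0.003], "translation": [-43, -39, 3], "jaw": 0},
    {"delta_rot": [0, 0, 0.003], "translation": [-43, -39, 3], "jaw": 0},
    {"delta_rot": [0, 0, 0.003], "translation": [-43, -39, 3], "jaw": 0}
  ]
}}

```text
t: 0.78
position: [0.3527, 0.289, 0.2243]
ee_rot: [0.637, 3.076, -0.0]
wrist_force: [0.6, 0.6, 0.9]
width: 0.997
grip_force: 0.0
```

Emit:
{"fn": "move_arm", "kwargs": {
  "plan": [
    {"delta_rot": [0, 0, 0.003], "translation": [-43, -39, 3], "jaw": 0},
    {"delta_rot": [0, 0, 0.003], "translation": [-43, -38, 3], "jaw": 0},
    {"delta_rot": [0, 0, 0.003], "translation": [-43, -38, 3], "jaw": 0},
    {"delta_rot": [0, 0, 0.003], "translation": [-43, -38, 3], "jaw": 0},
    {"delta_rot": [0, 0, 0.003], "translation": [-43, -38, 3], "jaw": 0}
  ]
}}

```text
t: 1.4
position: [0.4725, 0.0275, 0.2094]
ee_rot: [0.661, 3.071, 0.0]
wrist_force: [0.2, 1.0, -0.3]
width: 1.0
grip_force: 0.0
```

```bash
python3 -c "
from h import *
st();w=snap('wrist','w1');st();go([.475,.0265,.045],65.5,0)"
```

```text
t 1.4 pos [0.4725 0.0275 0.2094] psi 65.7 tilt [0.0002 0.0002] F [ 0.2  1.  -0.3] w 1.0 g 0.0
t 1.45 pos [0.4741 0.0218 0.2082] psi 65.4 tilt [-0.0004 -0.0043] F [-1.1 -4.8 -1.6] w 1.0 g 0.0
[{"delta_rot": [-0.001, 0.0, -0.001], "translation": [0.4, 1.8, 54.4], "jaw": 0}, {"delta_rot": [-0.001, 0.0, -0.001], "translation": [0.5, 1.7, 54.4], "jaw": 0}, {"delta_rot": [-0.001, 0.0, -0.001], "translation": [0.4, 1.7, 54.4], "jaw": 0}]
```

View pics/w1.png

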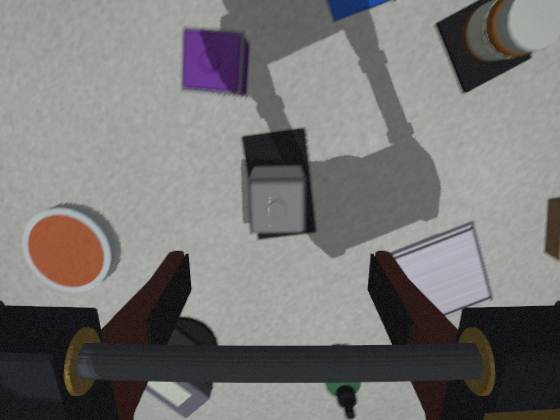

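Wrist view: white jar's knob at (278,209), lid square to the image. The oblong rest's corners are about (243,137), (304,129), (315,232) and (259,239).

```bash
python3 -c "
from h import *
w=load('w1');print(at(w,278,209,.078),at(w,278,206,.072));quad(w,[(243,136),(304,129),(315,232),(259,239)],.007,'obl')
quad(w,[(251,178),(304,178),(303,232),(252,234)],.07,'rinse')
quad(w,[(437,23),(467,92),(530,60)],.007,'sq');print((at(w,437,23,.007)+at(w,530,60,.007))/2)
p=at(w,278,207.5,.075);go([p[0],p[1],.045],65.5,0)"
```

```text
[0.4747999  0.02635186 0.078     ] [0.47417445 0.02661154 0.072     ]
obl [0.4744 0.0289] len [0.0574 0.1032 0.0573 0.1044] ang [  72.2  -17.  -106.7  163.1]
rinse [0.4746 0.0259] len [0.042  0.0456 0.0423 0.0474] ang [  65.7  -24.2 -111.9  155.4]
sq [0.4395 0.2417] len [0.0677 0.0643 0.0956] ang [   6.3   93.6 -131.4]
[0.42761623 0.25117374 0.007     ]
[{"delta_rot": [-0.001, 0.0, -0.001], "translation": [0.6, 1.7, 54.4], "jaw": 0}, {"delta_rot": [-0.001, 0.0, -0.001], "translation": [0.6, 1.7, 54.4], "jaw": 0}, {"delta_rot": [-0.001, 0.0, -0.001], "translation": [0.6, 1.6, 54.4], "jaw": 0}]
```

Emit:
{"fn": "move_arm", "kwargs": {
  "plan": [
    {"delta_rot": [0, 0, 0], "translation": [0.6, 1.7, 54], "jaw": 0},
    {"delta_rot": [0, 0, 0], "translation": [0.6, 1.7, 54], "jaw": 0},
    {"delta_rot": [0, 0, 0], "translation": [0.6, 1.6, 54], "jaw": 0},
    {"delta_rot": [0, 0, 0], "translation": [0, 0, 0], "jaw": 0},
    {"delta_rot": [0, 0, 0], "translation": [0, 0, 0], "jaw": 130}
  ]
}}

```text
t: 2.08
position: [0.4735, 0.0347, 0.0498]
ee_rot: [0.66, 3.069, 0.001]
wrist_force: [-1.0, 0.3, 1.4]
width: 0.921
grip_force: 0.0
```

Emit:
{"fn": "move_arm", "kwargs": {
  "plan": [
    {"delta_rot": [0, 0, 0], "translation": [0, 0, 0], "jaw": 200},
    {"delta_rot": [0, 0, 0], "translation": [0, 0, 0], "jaw": 200},
    {"delta_rot": [0, 0, 0], "translation": [0, 0, 0], "jaw": 200}
  ]
}}

```text
t: 2.45
position: [0.4731, 0.0341, 0.0489]
ee_rot: [0.661, 3.069, -0.001]
wrist_force: [-1.1, -3.2, 1.6]
width: 0.583
grip_force: 1.2
```

```bash
python3 -c "
from h import *
st()"
```

```text
t 2.45 pos [0.4731 0.0341 0.0489] psi 65.71 tilt [ 0.0017 -0.0012] F [-1.1 -3.2  1.6] w 0.583 g 1.2164325267076492
```

Emit:
{"fn": "move_arm", "kwargs": {
  "plan": [
    {"delta_rot": [0, 0, 0], "translation": [0, 0, 0], "jaw": 40},
    {"delta_rot": [0, 0, 0], "translation": [0, 0, 5], "jaw": 40},
    {"delta_rot": [0, 0, 0], "translation": [0, 0, 0], "jaw": 40}
  ]
}}

```text
t: 2.82
position: [0.4721, 0.0347, 0.0417]
ee_rot: [-0.66, -3.07, 0.0]
wrist_force: [-0.2, -0.3, -0.1]
width: 0.834
grip_force: 0.0
```

```bash
python3 -c "
from h import *
st();w=snap('wrist','w2');snap('scene','s2');snap('side','d2');st()
a=cv2.imread('pics/s2.png')[120:320,190:350];b=cv2.imread('pics/d2.png')[180:330,180:340]
a=cv2.resize(a[:150],None,fx=2.5,fy=2.5);b=cv2.resize(b,None,fx=2.5,fy=2.5)
cv2.imwrite('pics/m2.png',np.hstack([a,b]))"
```

```text
t 2.83 pos [0.4721 0.0347 0.0417] psi 65.72 tilt [-0.0015  0.0002] F [-0.2 -0.3 -0.1] w 0.834 g 0.0
t 2.98 pos [0.4725 0.0347 0.0424] psi 65.72 tilt [-0.0004  0.0001] F [-0.3  0.3  0.3] w 0.848 g 0.0
```

View pics/w2.png

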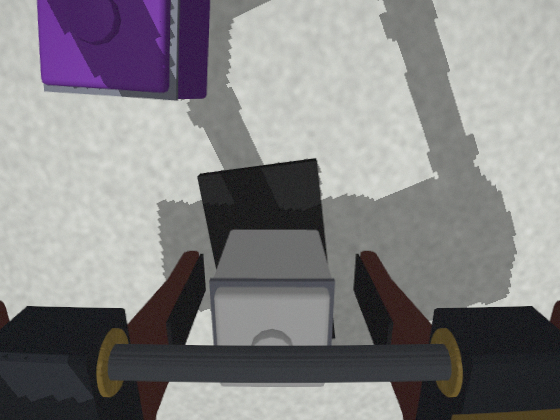

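Close view: jar lid spans columns 212–333 (centre 272) between fingers centred on column 280, so the jar sits about 3 mm toward tool −y, still square to the jaws. Shift, then close.

Emit:
{"fn": "move_arm", "kwargs": {
  "plan": [
    {"delta_rot": [0, 0, 0], "translation": [0, -3, 0], "jaw": 40},
    {"delta_rot": [0, 0, 0], "translation": [0, 0, 0], "jaw": 130},
    {"delta_rot": [0, 0, 0], "translation": [0, 0, 0], "jaw": 220},
    {"delta_rot": [0, 0, 0], "translation": [0, 0, 0], "jaw": 220},
    {"delta_rot": [0, 0, 0], "translation": [0, 0, 0], "jaw": 220}
  ]
}}

```text
t: 3.6
position: [0.4714, 0.0319, 0.0427]
ee_rot: [0.661, 3.071, 0.0]
wrist_force: [-0.1, 0.3, 0.4]
width: 0.52
grip_force: 30.0
```

```bash
python3 -c "
from h import *
st();go([.472,.032,.16],65.7,220);print('to plate');go([.634,.149,.16],90,220,start=([.472,.032,.16],65.7))"
```

```text
t 3.6 pos [0.4714 0.0319 0.0427] psi 65.72 tilt [ 0.0001 -0.    ] F [-0.1  0.3  0.4] w 0.52 g 30.00001609325409
[{"delta_rot": [0.0, 0.0, 0.0], "translation": [-0.2, 0.1, -39.1], "jaw": 220}, {"delta_rot": [0.0, 0.0, 0.0], "translation": [-0.1, 0.1, -39.1], "jaw": 220}, {"delta_rot": [0.0, 0.0, 0.0], "translation": [-0.2, 0.1, -39.1], "jaw": 220}]
to plate
[{"delta_rot": [0.0, 0.0, -0.106], "translation": [-24.9, 43.3, 0.0], "jaw": 220}, {"delta_rot": [0.0, 0.0, -0.106], "translation": [-29.3, 40.5, 0.0], "jaw": 220}, {"delta_rot": [0.0, 0.0, -0.106], "translation": [-33.4, 37.1, 0.0], "jaw": 220}, {"delta_rot": [0.0, 0.0, -0.106], "translation": [-37.2, 33.4, 0.0], "jaw": 220}]
```

Emit:
{"fn": "move_arm", "kwargs": {
  "plan": [
    {"delta_rot": [0, 0, 0], "translation": [0, 0, -12], "jaw": 220},
    {"delta_rot": [0, 0, 0], "translation": [0, 0, -25], "jaw": 220},
    {"delta_rot": [0, 0, 0], "translation": [0, 0, -35], "jaw": 220},
    {"delta_rot": [0, 0, 0], "translation": [0, 0, -30], "jaw": 220},
    {"delta_rot": [0, 0, 0], "translation": [0, 0, -15], "jaw": 220}
  ]
}}

```text
t: 4.22
position: [0.4719, 0.0319, 0.1619]
ee_rot: [0.66, 3.069, 0.001]
wrist_force: [0.7, 0.4, -3.1]
width: 0.525
grip_force: 30.0
```

Emit:
{"fn": "move_arm", "kwargs": {
  "plan": [
    {"delta_rot": [0, 0, -0.106], "translation": [-25, 43, 0], "jaw": 220},
    {"delta_rot": [0, 0, -0.106], "translation": [-29, 41, 0], "jaw": 220},
    {"delta_rot": [0, 0, -0.106], "translation": [-33, 37, 0], "jaw": 220},
    {"delta_rot": [0, 0, -0.106], "translation": [-37, 33, 0], "jaw": 220},
    {"delta_rot": [0, 0, 0], "translation": [0, 0, 0], "jaw": 220}
  ]
}}

```text
t: 4.85
position: [0.6332, 0.1506, 0.1551]
ee_rot: [0.005, -3.135, 0.001]
wrist_force: [-0.4, 0.0, -3.1]
width: 0.52
grip_force: 30.0
```

Emit:
{"fn": "move_arm", "kwargs": {
  "plan": [
    {"delta_rot": [0, 0, 0], "translation": [0, 0, 0], "jaw": 220},
    {"delta_rot": [0, 0, 0], "translation": [0, 0, 0], "jaw": 220}
  ]
}}

```text
t: 5.1
position: [0.6319, 0.1482, 0.1604]
ee_rot: [0.001, 3.141, -0.0]
wrist_force: [-0.6, -1.2, -2.5]
width: 0.522
grip_force: 30.0
```

```bash
python3 -c "
from h import *
st();snap('wrist','w3');go([.634,.149,.05],90,220)"
```

```text
t 5.1 pos [0.6319 0.1482 0.1604] psi 89.95 tilt [ 0.0007 -0.0001] F [-0.6 -1.2 -2.5] w 0.522 g 29.999559223651886
[{"delta_rot": [0.0, 0.001, -0.0], "translation": [-0.9, 0.4, 55.3], "jaw": 220}, {"delta_rot": [0.0, 0.001, -0.0], "translation": [-1.0, 0.4, 55.4], "jaw": 220}]
```

View pics/w3.png

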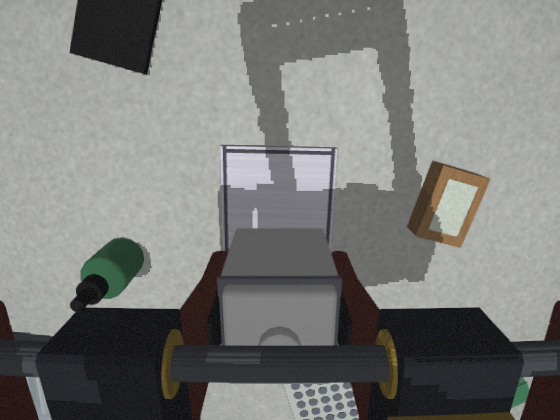

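Plate's far edge runs from (222,147) to (336,149); the jar hangs centrally in the jaws.

```bash
python3 -c "
from h import *
w=load('w3');a=at(w,222,147,.007);b=at(w,336,149,.007);print(a,b,(a+b)/2+[.048,0,0]);
print('obl right corners',at(w,149,73,.004),at(w,72,53,.004))"
```

```text
[0.58894571 0.1027248  0.007     ] [0.59063087 0.19533945 0.007     ] [0.63778829 0.14903212 0.007     ]
obl right corners [0.5308732  0.04707713 0.004     ] [ 0.51428187 -0.01347053  0.004     ]
```

Emit:
{"fn": "move_arm", "kwargs": {
  "plan": [
    {"delta_rot": [0, 0, 0], "translation": [-4, 0, 30], "jaw": 220},
    {"delta_rot": [0, 0, 0], "translation": [0, 0, 40], "jaw": 220},
    {"delta_rot": [0, 0, 0], "translation": [0, 0, 28], "jaw": 220},
    {"delta_rot": [0, 0, 0], "translation": [0, 0, 13], "jaw": 220},
    {"delta_rot": [0, 0, 0], "translation": [0, 0, 0], "jaw": 220}
  ]
}}

```text
t: 5.78
position: [0.636, 0.1485, 0.0486]
ee_rot: [-0.0, -3.141, 0.0]
wrist_force: [-0.6, -0.1, -3.2]
width: 0.525
grip_force: 30.0
```

Emit:
{"fn": "move_arm", "kwargs": {
  "plan": [
    {"delta_rot": [0, 0, 0], "translation": [0, 0, 0], "jaw": 220},
    {"delta_rot": [0, 0, 0], "translation": [0, 0, 1.5], "jaw": 220},
    {"delta_rot": [0, 0, 0], "translation": [0, 0, 1.5], "jaw": 220},
    {"delta_rot": [0, 0, 0], "translation": [0, 0, 0], "jaw": 220}
  ]
}}

```text
t: 6.28
position: [0.6365, 0.1489, 0.0457]
ee_rot: [0.0, -3.142, -0.0]
wrist_force: [0.2, 0.1, -3.6]
width: 0.523
grip_force: 30.0
```

Emit:
{"fn": "move_arm", "kwargs": {
  "plan": [
    {"delta_rot": [0, 0, 0], "translation": [0, 0, 1], "jaw": 220},
    {"delta_rot": [0, 0, 0], "translation": [0, 0, 1], "jaw": 220},
    {"delta_rot": [0, 0, 0], "translation": [0, 0, 0.5], "jaw": 220},
    {"delta_rot": [0, 0, 0], "translation": [0, 0, 0], "jaw": 220}
  ]
}}

```text
t: 6.78
position: [0.6365, 0.1489, 0.043]
ee_rot: [0.0, -3.141, 0.0]
wrist_force: [0.3, -0.6, -3.2]
width: 0.521
grip_force: 30.0
```

Emit:
{"fn": "move_arm", "kwargs": {
  "plan": [
    {"delta_rot": [0, 0, 0], "translation": [0, 0, 0.7], "jaw": 220},
    {"delta_rot": [0, 0, 0], "translation": [0, 0, 0.5], "jaw": 220},
    {"delta_rot": [0, 0, 0], "translation": [0, 0, 0], "jaw": 220}
  ]
}}

```text
t: 7.15
position: [0.6367, 0.1489, 0.0427]
ee_rot: [-0.0, 3.141, 0.0]
wrist_force: [-1.4, -0.6, 1.8]
width: 0.525
grip_force: 30.0
```

Emit:
{"fn": "move_arm", "kwargs": {
  "plan": [
    {"delta_rot": [0, 0, 0], "translation": [0, 0, 0], "jaw": 70},
    {"delta_rot": [0, 0, 0], "translation": [0, 0, 0], "jaw": 20},
    {"delta_rot": [0, 0, 0], "translation": [0, 0, -30], "jaw": 0},
    {"delta_rot": [0, 0, 0], "translation": [0, 0, -55], "jaw": 0},
    {"delta_rot": [0, 0, 0], "translation": [0, 0, -50], "jaw": 0}
  ]
}}

```text
t: 7.78
position: [0.6365, 0.1489, 0.1784]
ee_rot: [-0.0, 3.141, 0.0]
wrist_force: [0.8, 1.7, 0.2]
width: 0.995
grip_force: 0.0
```

```bash
python3 -c "
from h import *
st();go([.601,-.153,.18],111,0)"
```

```text
t 7.78 pos [0.6365 0.1489 0.1784] psi 90.01 tilt [0.0002 0.0001] F [0.8 1.7 0.2] w 0.995 g 0.0
[{"delta_rot": [0.0, 0.0, -0.061], "translation": [5.9, -50.3, -0.3], "jaw": 0}, {"delta_rot": [0.0, 0.0, -0.061], "translation": [9.0, -49.9, -0.2], "jaw": 0}, {"delta_rot": [0.0, 0.0, -0.061], "translation": [12.0, -49.2, -0.3], "jaw": 0}, {"delta_rot": [0.0, 0.0, -0.061], "translation": [15.0, -48.4, -0.3], "jaw": 0}, {"delta_rot": [0.0, 0.0, -0.061], "translation": [17.9, -47.4, -0.2], "jaw": 0}]
[{"delta_rot": [0.0, 0.0, -0.061], "translation": [20.7, -46.2, -0.3], "jaw": 0}]
```

Emit:
{"fn": "move_arm", "kwargs": {
  "plan": [
    {"delta_rot": [0, 0, -0.061], "translation": [6, -50, 0], "jaw": 0},
    {"delta_rot": [0, 0, -0.061], "translation": [9, -50, 0], "jaw": 0},
    {"delta_rot": [0, 0, -0.061], "translation": [12, -49, 0], "jaw": 0},
    {"delta_rot": [0, 0, -0.061], "translation": [15, -48, 0], "jaw": 0},
    {"delta_rot": [0, 0, -0.061], "translation": [18, -48, 0], "jaw": 0}
  ]
}}

```text
t: 8.4
position: [0.6065, -0.1041, 0.177]
ee_rot: [-0.481, 3.104, -0.0]
wrist_force: [0.5, -0.3, 0.1]
width: 1.0
grip_force: 0.0
```

Emit:
{"fn": "move_arm", "kwargs": {
  "plan": [
    {"delta_rot": [0, 0, -0.061], "translation": [21, -46, 0], "jaw": 0},
    {"delta_rot": [0, 0, 0], "translation": [0, 0, 0], "jaw": 0},
    {"delta_rot": [0, 0, 0], "translation": [0, 0, 0], "jaw": 0},
    {"delta_rot": [0, 0, 0], "translation": [0, 0, 0], "jaw": 0}
  ]
}}

```text
t: 8.9
position: [0.6009, -0.1514, 0.177]
ee_rot: [-0.574, 3.088, 0.0]
wrist_force: [0.6, -0.4, 0.4]
width: 0.995
grip_force: 0.0
```

```bash
python3 -c "
from h import *
st();snap('wrist','w4');st();go([.601,-.153,.05],111,0)"
```

```text
t 8.9 pos [ 0.6009 -0.1514  0.177 ] psi 111.06 tilt [0.0002 0.0003] F [ 0.6 -0.4  0.4] w 0.995 g 0.0
t 8.95 pos [ 0.6009 -0.1513  0.177 ] psi 111.08 tilt [0.0002 0.0002] F [ 0.3 -0.3  0.4] w 0.999 g 0.0
[{"delta_rot": [0.0, 0.0, 0.0], "translation": [0.2, -0.5, 42.3], "jaw": 0}, {"delta_rot": [0.0, 0.0, 0.0], "translation": [0.2, -0.6, 42.4], "jaw": 0}, {"delta_rot": [0.0, 0.0, 0.0], "translation": [0.1, -0.5, 42.3], "jaw": 0}]
```

View pics/w4.png

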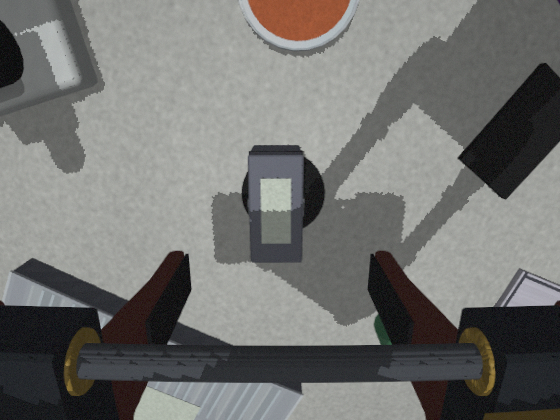

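Box top corners are at (248,153), (303,153), (301,262) and (250,262). The round rest spans columns 243–325, with its centre near row 192.

```bash
python3 -c "
from h import *
w=load('w4');P=quad(w,[(248,153),(303,153),(301.5,262),(250,262)],.064,'box')
print('round',at(w,284,192,.007))
w=cv2.imread('pics/w4.png')[130:260,225:340];k=cv2.inRange(w,(0,0,0),(32,32,32));n,l,s,c=cv2.connectedComponentsWithStats(k)
i=1+s[1:,4].argmax();ys,xs=np.where(l==i);print(s[i],xs.min()+225,xs.max()+225,ys.min()+130,ys.max()+130)
pts=cv2.findContours((l==i).astype(np.uint8),cv2.RETR_EXTERNAL,cv2.CHAIN_APPROX_NONE)[0][0][:,0]+[225,130];r=pts[pts[:,0]>306]
W=load('w4');g=np.array([at(W,*q,.004)[:2] for q in r]);A=np.c_[2*g,np.ones(len(g))];x=np.linalg.lstsq(A,(g**2).sum(1),rcond=None)[0];print('circ',x[:2],np.sqrt(x[2]+x[0]**2+x[1]**2))
c=P.mean(0);go([c[0],c[1],.042],111,0)"
```

```text
box [ 0.5999 -0.1534] len [0.0387 0.0841 0.0398 0.0841] ang [ 111.1   21.4  -68.9 -159.3]
round [ 0.59834623 -0.14663948  0.007     ]
[ 78  28  21  69 782] 303 323 158 226
circ [ 0.5996392 -0.1398787] 0.029416136528985004
[{"delta_rot": [0.0, 0.0, 0.0], "translation": [0.6, -0.5, 45.0], "jaw": 0}, {"delta_rot": [0.0, 0.0, 0.0], "translation": [0.5, -0.6, 45.0], "jaw": 0}, {"delta_rot": [0.0, 0.0, 0.0], "translation": [0.6, -0.5, 45.0], "jaw": 0}]
```

Emit:
{"fn": "move_arm", "kwargs": {
  "plan": [
    {"delta_rot": [0, 0, 0], "translation": [0.5, -1, 45], "jaw": 0},
    {"delta_rot": [0, 0, 0], "translation": [0.5, -0.5, 45], "jaw": 0},
    {"delta_rot": [0, 0, 0], "translation": [0.5, 0, 35], "jaw": 0},
    {"delta_rot": [0, 0, 0], "translation": [0, 0, 12], "jaw": 0},
    {"delta_rot": [0, 0, 0], "translation": [0, 0, 0], "jaw": 60}
  ]
}}

```text
t: 9.57
position: [0.5997, -0.154, 0.0399]
ee_rot: [0.573, -3.088, -0.001]
wrist_force: [0.5, 0.3, 0.2]
width: 0.922
grip_force: 0.0
```

Emit:
{"fn": "move_arm", "kwargs": {
  "plan": [
    {"delta_rot": [0, 0, 0], "translation": [0, 0, 0], "jaw": 120},
    {"delta_rot": [0, 0, 0], "translation": [0, 0, 0], "jaw": 160},
    {"delta_rot": [0, 0, 0], "translation": [0, 0, 0], "jaw": 220},
    {"delta_rot": [0, 0, 0], "translation": [0, 0, 0], "jaw": 220},
    {"delta_rot": [0, 0, 0], "translation": [0, 0, 0], "jaw": 220}
  ]
}}

```text
t: 10.2
position: [0.5999, -0.1547, 0.0403]
ee_rot: [-0.572, 3.089, -0.0]
wrist_force: [-0.1, -0.3, 1.9]
width: 0.452
grip_force: 30.0
```

```bash
python3 -c "
from h import *
st();go([.473,.031,.16],72.7,220,start=([.5995,-.1528,.16],111.06))"
```

```text
t 10.2 pos [ 0.5999 -0.1547  0.0403] psi 110.98 tilt [ 0.0005 -0.0001] F [-0.1 -0.3  1.9] w 0.452 g 29.987778067588806
[{"delta_rot": [0.0, 0.0, 0.167], "translation": [13.0, 54.2, 0.0], "jaw": 220}, {"delta_rot": [0.0, 0.0, 0.167], "translation": [21.8, 51.4, 0.0], "jaw": 220}, {"delta_rot": [0.0, 0.0, 0.167], "translation": [30.1, 47.0, 0.0], "jaw": 220}, {"delta_rot": [0.0, 0.0, 0.167], "translation": [37.5, 41.3, 0.0], "jaw": 220}]
```

Emit:
{"fn": "move_arm", "kwargs": {
  "plan": [
    {"delta_rot": [0, 0, 0], "translation": [0, 0, -12], "jaw": 220},
    {"delta_rot": [0, 0, 0], "translation": [0, 0, -25], "jaw": 220},
    {"delta_rot": [0, 0, 0], "translation": [0, 0, -35], "jaw": 220},
    {"delta_rot": [0, 0, 0], "translation": [0, 0, -33], "jaw": 220},
    {"delta_rot": [0, 0, 0], "translation": [0, 0, -15], "jaw": 220}
  ]
}}

```text
t: 10.82
position: [0.6004, -0.1549, 0.1628]
ee_rot: [-0.571, 3.086, -0.003]
wrist_force: [0.5, 0.1, -2.0]
width: 0.455
grip_force: 30.0
```

```bash
python3 -c "
from h import *
st();snap('scene','s5');snap('side','d5')
a=cv2.imread('pics/s5.png')[170:370,150:350];b=cv2.imread('pics/d5.png')[190:390,230:430]
cv2.imwrite('pics/m5.png',cv2.resize(np.hstack([a,b]),None,fx=2,fy=2,interpolation=cv2.INTER_CUBIC))
go([.473,.031,.16],72.7,220)"
```

```text
t 10.82 pos [ 0.6004 -0.1549  0.1628] psi 110.98 tilt [ 0.0033 -0.0011] F [ 0.5  0.1 -2. ] w 0.455 g 29.987305998802185
[{"delta_rot": [-0.0, 0.001, 0.167], "translation": [13.1, 54.8, 0.4], "jaw": 220}, {"delta_rot": [-0.0, 0.001, 0.167], "translation": [22.0, 51.9, 0.3], "jaw": 220}, {"delta_rot": [-0.0, 0.001, 0.167], "translation": [30.4, 47.5, 0.5], "jaw": 220}, {"delta_rot": [-0.0, 0.001, 0.167], "translation": [37.8, 41.7, 0.4], "jaw": 220}]
```

View pics/m5.png

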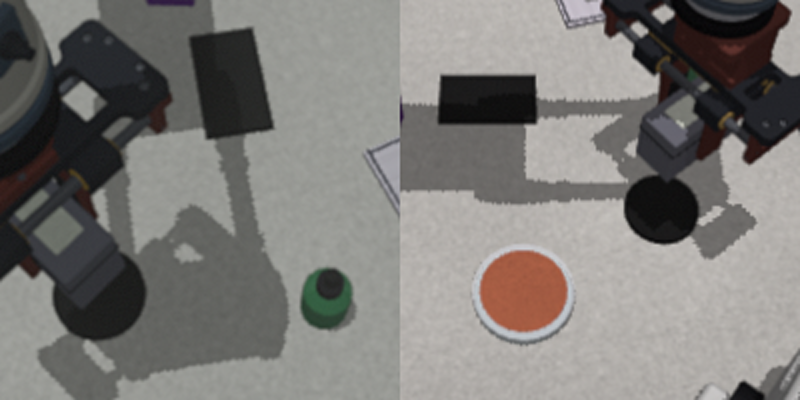

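Both views now show the bare oblong rest. Scene mosaic corners: (190,37), (253,28), (273,128), (207,138). The round rest is in the side half at centre (661,210).

```bash
python3 -c "
from h import *
s=load('s5');d=load('d5')
f=lambda p:((p[0]-.5)/2+150,(p[1]-.5)/2+170); g=lambda p:((p[0]-400.5)/2+230,(p[1]-.5)/2+190)
quad(s,[f(p) for p in [(190,37),(253,28),(273,128),(207,138)]],.004,'obl scene')
quad(d,[g(p) for p in [(440,75),(536,76),(536,124),(439,123)]],.004,'obl side')
print('round scene',at(s,*f((100,294)),.004),'side',at(d,*g((661.5,210)),.004))
# refine w/ subpixel: fit black contours
for n,S,(u0,v0,u1,v1) in (('s5',s,(236,178,292,246)),('d5',d,(240,220,305,258))):
  im=cv2.cvtColor(S['frame'],cv2.COLOR_RGB2GRAY)[v0:v1,u0:u1]; k=(im<50).astype(np.uint8); c=max(cv2.findContours(k,0,1)[0],key=cv2.contourArea); 
  h=cv2.approxPolyDP(c,4,True)[:,0]+[u0,v0]; print(n,len(h)); quad(S,h.tolist(),.004,n) 
"
```

```text
obl scene [0.4719 0.0307] len [0.0589 0.1053 0.0578 0.1051] ang [  73.   -17.4 -107.2  163.2]
obl side [0.4735 0.0304] len [0.1048 0.0633 0.1017 0.0635] ang [ -17.5 -107.8  162.6   75. ]
round scene [ 0.59968225 -0.14701275  0.004     ] side [ 0.60004629 -0.14849901  0.004     ]
s5 4
s5 [0.4719 0.0299] len [0.056  0.1022 0.0545 0.1011] ang [-107.7  -16.1   73.5  163.1]
d5 4
d5 [0.473  0.0311] len [0.0608 0.1008 0.0582 0.0981] ang [-108.1  -15.3   74.4  163.3]
```

Emit:
{"fn": "move_arm", "kwargs": {
  "plan": [
    {"delta_rot": [0, 0, 0.167], "translation": [13, 54.5, 0], "jaw": 220},
    {"delta_rot": [0, 0, 0.167], "translation": [22, 52, 0], "jaw": 220},
    {"delta_rot": [0, 0, 0.167], "translation": [30, 47, 0], "jaw": 220},
    {"delta_rot": [0, 0, 0.167], "translation": [37.5, 41.5, 0], "jaw": 220},
    {"delta_rot": [0, 0, 0], "translation": [0, 0, 0], "jaw": 220}
  ]
}}

```text
t: 11.55
position: [0.471, 0.0329, 0.1583]
ee_rot: [-0.468, -3.104, -0.001]
wrist_force: [-0.1, 0.3, -1.4]
width: 0.454
grip_force: 30.0
```

Emit:
{"fn": "move_arm", "kwargs": {
  "plan": [
    {"delta_rot": [0, 0, 0], "translation": [0, 0, 0], "jaw": 220},
    {"delta_rot": [0, 0, 0], "translation": [0, 0, 0], "jaw": 220},
    {"delta_rot": [0, 0, 0], "translation": [0, 0, 0], "jaw": 220}
  ]
}}

```text
t: 11.92
position: [0.4734, 0.0295, 0.1595]
ee_rot: [-0.474, -3.105, 0.0]
wrist_force: [-0.6, 0.9, -1.9]
width: 0.453
grip_force: 30.0
```

```bash
python3 -c "
from h import *
st();go([.4727,.0306,.05],72.8,220,n=4)"
```

```text
t 11.93 pos [0.4734 0.0295 0.1595] psi 72.65 tilt [-0.0009 -0.0001] F [-0.6  0.9 -1.9] w 0.453 g 29.987305104732513
[{"delta_rot": [-0.0, -0.0, -0.001], "translation": [0.2, 0.2, 27.4], "jaw": 220}, {"delta_rot": [-0.0, -0.0, -0.001], "translation": [0.3, 0.2, 27.3], "jaw": 220}, {"delta_rot": [-0.0, -0.0, -0.001], "translation": [0.2, 0.2, 27.4], "jaw": 220}, {"delta_rot": [-0.0, -0.0, -0.001], "translation": [0.2, 0.3, 27.4], "jaw": 220}]
```

Emit:
{"fn": "move_arm", "kwargs": {
  "plan": [
    {"delta_rot": [0, 0, 0], "translation": [0.5, 0.5, 30], "jaw": 220},
    {"delta_rot": [0, 0, 0], "translation": [0.5, 0.5, 40], "jaw": 220},
    {"delta_rot": [0, 0, 0], "translation": [0, 0, 30], "jaw": 220},
    {"delta_rot": [0, 0, 0], "translation": [0, 0, 14], "jaw": 220},
    {"delta_rot": [0, 0, 0], "translation": [0, 0, 0], "jaw": 220}
  ]
}}

```text
t: 12.55
position: [0.4721, 0.0313, 0.0453]
ee_rot: [-0.473, -3.104, 0.0]
wrist_force: [0.4, 0.3, -2.9]
width: 0.456
grip_force: 30.0
```

Emit:
{"fn": "move_arm", "kwargs": {
  "plan": [
    {"delta_rot": [0, 0, 0], "translation": [0, 0, 1], "jaw": 220},
    {"delta_rot": [0, 0, 0], "translation": [0, 0, 1], "jaw": 220},
    {"delta_rot": [0, 0, 0], "translation": [0, 0, 0.5], "jaw": 220},
    {"delta_rot": [0, 0, 0], "translation": [0, 0, 0], "jaw": 220}
  ]
}}

```text
t: 13.05
position: [0.4726, 0.0316, 0.0438]
ee_rot: [0.472, 3.105, 0.0]
wrist_force: [0.2, 1.0, -2.0]
width: 0.456
grip_force: 30.0
```

```bash
python3 -c "
from h import *
st()"
```

```text
t 13.05 pos [0.4726 0.0316 0.0438] psi 72.71 tilt [0.0006 0.    ] F [ 0.2  1.  -2. ] w 0.456 g 29.987278282642365
```

Still 3.5 mm up, so lower slowly.

Emit:
{"fn": "move_arm", "kwargs": {
  "plan": [
    {"delta_rot": [0, 0, 0], "translation": [0, -1, 1], "jaw": 220},
    {"delta_rot": [0, 0, 0], "translation": [0, 0, 1], "jaw": 220},
    {"delta_rot": [0, 0, 0], "translation": [0, 0, 0.7], "jaw": 220},
    {"delta_rot": [0, 0, 0], "translation": [0, 0, 0], "jaw": 220}
  ]
}}

```text
t: 13.55
position: [0.4721, 0.0306, 0.0406]
ee_rot: [-0.472, -3.106, 0.0]
wrist_force: [-0.0, 0.0, -1.2]
width: 0.452
grip_force: 30.0
```

Emit:
{"fn": "move_arm", "kwargs": {
  "plan": [
    {"delta_rot": [0, 0, 0], "translation": [0, 0, 0.5], "jaw": 220},
    {"delta_rot": [0, 0, 0], "translation": [0, 0, 0.3], "jaw": 220},
    {"delta_rot": [0, 0, 0], "translation": [0, 0, 0], "jaw": 220}
  ]
}}

```text
t: 13.92
position: [0.4722, 0.0306, 0.0403]
ee_rot: [0.472, 3.106, 0.0]
wrist_force: [-1.7, 0.3, 0.8]
width: 0.454
grip_force: 30.0
```

Emit:
{"fn": "move_arm", "kwargs": {
  "plan": [
    {"delta_rot": [0, 0, 0], "translation": [0, 0, 0], "jaw": 90},
    {"delta_rot": [0, 0, 0], "translation": [0, 0, 0], "jaw": 30},
    {"delta_rot": [0, 0, 0], "translation": [0, 0, -30], "jaw": 0},
    {"delta_rot": [0, 0, 0], "translation": [0, 0, -55], "jaw": 0},
    {"delta_rot": [0, 0, 0], "translation": [0, 0, -55], "jaw": 0}
  ]
}}

```text
t: 14.55
position: [0.4719, 0.0306, 0.1812]
ee_rot: [-0.472, -3.105, 0.0]
wrist_force: [0.9, 0.1, -0.0]
width: 0.976
grip_force: 0.0
```

```bash
python3 -c "
from h import *
st();go([.422,.253,.18],72.7,0)"
```

```text
t 14.55 pos [0.4719 0.0306 0.1812] psi 72.71 tilt [-0.0005 -0.    ] F [ 0.9  0.1 -0. ] w 0.976 g 0.0
[{"delta_rot": [-0.0, -0.0, 0.0], "translation": [28.4, 49.4, 0.3], "jaw": 0}, {"delta_rot": [-0.0, -0.0, 0.0], "translation": [28.5, 49.4, 0.3], "jaw": 0}, {"delta_rot": [-0.0, -0.0, 0.0], "translation": [28.4, 49.3, 0.3], "jaw": 0}, {"delta_rot": [-0.0, -0.0, 0.0], "translation": [28.4, 49.4, 0.3], "jaw": 0}]
```

Emit:
{"fn": "move_arm", "kwargs": {
  "plan": [
    {"delta_rot": [0, 0, 0], "translation": [28.5, 49.5, 0], "jaw": 0},
    {"delta_rot": [0, 0, 0], "translation": [28.5, 49.5, 0], "jaw": 0},
    {"delta_rot": [0, 0, 0], "translation": [28.5, 49.5, 0], "jaw": 0},
    {"delta_rot": [0, 0, 0], "translation": [28.5, 49, 0], "jaw": 0},
    {"delta_rot": [0, 0, 0], "translation": [0, 0, 0], "jaw": 0}
  ]
}}

```text
t: 15.18
position: [0.4208, 0.2561, 0.1797]
ee_rot: [-0.463, -3.107, -0.001]
wrist_force: [-0.4, 0.4, -1.1]
width: 0.999
grip_force: 0.0
```

Emit:
{"fn": "move_arm", "kwargs": {
  "plan": [
    {"delta_rot": [0, 0, 0], "translation": [0, 0, 0], "jaw": 0},
    {"delta_rot": [0, 0, 0], "translation": [0, 0, 0], "jaw": 0},
    {"delta_rot": [0, 0, 0], "translation": [0, 0, 0], "jaw": 0}
  ]
}}

```text
t: 15.55
position: [0.4225, 0.252, 0.1801]
ee_rot: [0.476, 3.105, 0.0]
wrist_force: [0.4, -1.1, 0.7]
width: 1.003
grip_force: 0.0
```

```bash
python3 -c "
from h import *
st();snap('wrist','w6');snap('scene','s6');snap('side','d6')"
```

```text
t 15.55 pos [0.4225 0.252  0.1801] psi 72.58 tilt [ 0.0003 -0.    ] F [ 0.4 -1.1  0.7] w 1.003 g 0.0
```

View pics/w6.png

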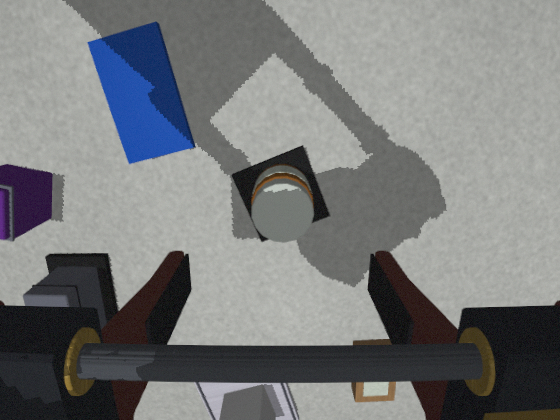

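Stain jar cap is centred at (282,209). Square rest corners are (232,176), (303,147), (329,213) and about (263,241).

```bash
python3 -c "
from h import *
w=load('w6');p=at(w,282.5,209.5,.078);print('stain',p)
quad(w,[(232,176),(303,147),(329,213),(263,241)],.006,'sq')
go([p[0],p[1],.043],72.6,0)"
```

```text
stain [0.41775084 0.2568369  0.078     ]
sq [0.4262 0.2541] len [0.0676 0.065  0.0667 0.0675] ang [  94.9    5.1  -83.  -174.1]
[{"delta_rot": [0.0, 0.0, 0.0], "translation": [1.9, 0.9, 45.7], "jaw": 0}, {"delta_rot": [0.0, 0.0, 0.0], "translation": [1.9, 1.0, 45.6], "jaw": 0}, {"delta_rot": [0.0, 0.0, 0.0], "translation": [1.9, 0.9, 45.7], "jaw": 0}]
```

Emit:
{"fn": "move_arm", "kwargs": {
  "plan": [
    {"delta_rot": [0, 0, 0], "translation": [1.5, 1, 45], "jaw": 0},
    {"delta_rot": [0, 0, 0], "translation": [1.5, 1, 45], "jaw": 0},
    {"delta_rot": [0, 0, 0], "translation": [1, 0.5, 32], "jaw": 0},
    {"delta_rot": [0, 0, 0], "translation": [0, 0, 13], "jaw": 0},
    {"delta_rot": [0, 0, 0], "translation": [0, 0, 0], "jaw": 50}
  ]
}}

```text
t: 16.32
position: [0.4188, 0.2564, 0.0447]
ee_rot: [-0.473, -3.105, 0.001]
wrist_force: [0.2, 0.1, 0.1]
width: 0.921
grip_force: 0.0
```

Emit:
{"fn": "move_arm", "kwargs": {
  "plan": [
    {"delta_rot": [0, 0, 0], "translation": [0, 0, 0], "jaw": 70},
    {"delta_rot": [0, 0, 0], "translation": [0, 0, 0], "jaw": 70}
  ]
}}

```text
t: 16.58
position: [0.4198, 0.2571, 0.0466]
ee_rot: [0.472, 3.104, 0.003]
wrist_force: [-0.7, 0.3, 0.5]
width: 0.737
grip_force: 0.0
```

```bash
python3 -c "
from h import *
st();snap('wrist','w7')"
```

```text
t 16.57 pos [0.4198 0.2571 0.0466] psi 72.71 tilt [0.0024 0.0012] F [-0.7  0.3  0.5] w 0.737 g 0.0
```

View pics/w7.png

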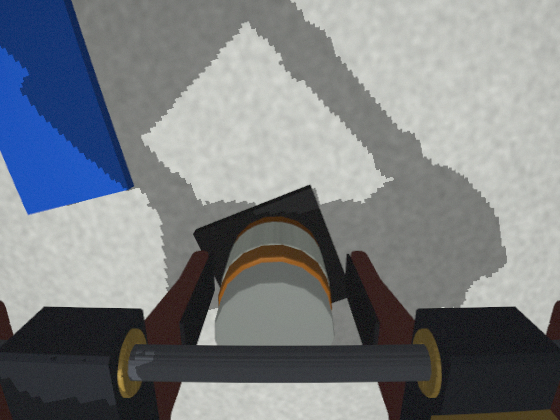

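Cap spans columns 215–335 (centre 275), about 2 mm toward −y of the jaws; shift and close.

Emit:
{"fn": "move_arm", "kwargs": {
  "plan": [
    {"delta_rot": [0, 0, 0], "translation": [0, -2, 2], "jaw": 70},
    {"delta_rot": [0, 0, 0], "translation": [0, 0, 0], "jaw": 130},
    {"delta_rot": [0, 0, 0], "translation": [0, 0, 0], "jaw": 220},
    {"delta_rot": [0, 0, 0], "translation": [0, 0, 0], "jaw": 220},
    {"delta_rot": [0, 0, 0], "translation": [0, 0, 0], "jaw": 220}
  ]
}}

```text
t: 17.25
position: [0.4183, 0.2548, 0.0429]
ee_rot: [-0.472, -3.106, 0.0]
wrist_force: [-0.3, 0.4, 0.5]
width: 0.539
grip_force: 30.0
```

```bash
python3 -c "
from h import *
st();snap('scene','s8')
w=load('w7')
for r in (325,330,335): print(at(w,275,r,.078))
d=load('d6')
im=cv2.imread('pics/d6.png')[130:200,195:265]; cv2.imwrite('pics/m8.png',cv2.resize(im,None,fx=8,fy=8,interpolation=cv2.INTER_CUBIC))"
```

```text
t 17.25 pos [0.4183 0.2548 0.0429] psi 72.71 tilt [-0.  0.] F [-0.3  0.4  0.5] w 0.539 g 29.999842643737793
[0.41635451 0.25754212 0.078     ]
[0.41840768 0.25689457 0.078     ]
[0.42048485 0.2562394  0.078     ]
```

Emit:
{"fn": "move_arm", "kwargs": {
  "plan": [
    {"delta_rot": [0, 0, 0], "translation": [0, 0, -12], "jaw": 220},
    {"delta_rot": [0, 0, 0], "translation": [0, 0, -25], "jaw": 220},
    {"delta_rot": [0, 0, 0], "translation": [0, 0, -35], "jaw": 220},
    {"delta_rot": [0, 0, 0], "translation": [0, 0, -33], "jaw": 220},
    {"delta_rot": [0, 0, 0], "translation": [0, 0, -15], "jaw": 220}
  ]
}}

```text
t: 17.92
position: [0.419, 0.255, 0.1655]
ee_rot: [0.472, 3.103, 0.003]
wrist_force: [0.2, 0.4, -2.7]
width: 0.54
grip_force: 30.0
```

```bash
python3 -c "
from h import *
st();go([.5998,-.1477,.16],72.7,220,n=10)"
```

```text
t 17.93 pos [0.419  0.255  0.1655] psi 72.7 tilt [0.0029 0.0014] F [ 0.2  0.4 -2.7] w 0.54 g 29.999131858348846
[{"delta_rot": [0.0, 0.0, 0.0], "translation": [-29.2, -33.1, 0.5], "jaw": 220}, {"delta_rot": [0.0, 0.0, 0.0], "translation": [-29.3, -33.1, 0.6], "jaw": 220}, {"delta_rot": [0.0, 0.0, 0.0], "translation": [-29.2, -33.0, 0.5], "jaw": 220}, {"delta_rot": [0.0, 0.0, 0.0], "translation": [-29.3, -33.1, 0.6], "jaw": 220}, {"delta_rot": [0.0, 0.0, 0.0], "translation": [-29.2, -33.1, 0.5], "jaw": 220}]
[{"delta_rot": [0.0, 0.0, 0.0], "translation": [-29.2, -33.1, 0.6], "jaw": 220}, {"delta_rot": [0.0, 0.0, 0.0], "translation": [-29.3, -33.0, 0.5], "jaw": 220}, {"delta_rot": [0.0, 0.0, 0.0], "translation": [-29.2, -33.1, 0.6], "jaw": 220}, {"delta_rot": [0.0, 0.0, 0.0], "translation": [-29.2, -33.1, 0.5], "jaw": 220}, {"delta_rot": [0.0, 0.0, 0.0], "translation": [-29.3, -33.1, 0.6], "jaw": 220}]
```

Emit:
{"fn": "move_arm", "kwargs": {
  "plan": [
    {"delta_rot": [0, 0, 0], "translation": [-29, -33, 0], "jaw": 220},
    {"delta_rot": [0, 0, 0], "translation": [-29, -33, 0], "jaw": 220},
    {"delta_rot": [0, 0, 0], "translation": [-29, -33, 0], "jaw": 220},
    {"delta_rot": [0, 0, 0], "translation": [-29, -33, 0], "jaw": 220},
    {"delta_rot": [0, 0, 0], "translation": [-29, -33, 0], "jaw": 220}
  ]
}}

```text
t: 18.55
position: [0.5078, 0.0527, 0.1621]
ee_rot: [-0.472, -3.104, 0.0]
wrist_force: [0.8, 0.2, -1.8]
width: 0.547
grip_force: 30.0
```

Emit:
{"fn": "move_arm", "kwargs": {
  "plan": [
    {"delta_rot": [0, 0, 0], "translation": [-29, -33, 0], "jaw": 220},
    {"delta_rot": [0, 0, 0], "translation": [-29, -33, 0], "jaw": 220},
    {"delta_rot": [0, 0, 0], "translation": [-29, -33, 0], "jaw": 220},
    {"delta_rot": [0, 0, 0], "translation": [-30, -33, 0], "jaw": 220},
    {"delta_rot": [0, 0, 0], "translation": [-30, -33, 0], "jaw": 220}
  ]
}}

```text
t: 19.18
position: [0.5992, -0.1484, 0.1618]
ee_rot: [-0.472, -3.104, -0.0]
wrist_force: [-0.0, -0.5, -2.5]
width: 0.539
grip_force: 30.0
```

Emit:
{"fn": "move_arm", "kwargs": {
  "plan": [
    {"delta_rot": [0, 0, 0], "translation": [0, 0, 0], "jaw": 220},
    {"delta_rot": [0, 0, 0], "translation": [0, 0, 0], "jaw": 220},
    {"delta_rot": [0, 0, 0], "translation": [0, 0, 0], "jaw": 220},
    {"delta_rot": [0, 0, 0], "translation": [0, 0, 0], "jaw": 220}
  ]
}}

```text
t: 19.68
position: [0.5989, -0.1462, 0.1632]
ee_rot: [0.47, 3.106, 0.0]
wrist_force: [-1.0, 0.4, -2.7]
width: 0.541
grip_force: 30.0
```

```bash
python3 -c "
from h import *
st();go([.5998,-.1477,.05],72.7,220,n=4);S=snap('side','d9');snap('scene','s9');snap('wrist','w9')
"
```

```text
t 19.68 pos [ 0.5989 -0.1462  0.1632] psi 72.78 tilt [0.0003 0.    ] F [-1.   0.4 -2.7] w 0.541 g 29.99925971031189
[{"delta_rot": [0.0, 0.0, 0.0], "translation": [-0.3, -0.3, 28.3], "jaw": 220}, {"delta_rot": [0.0, 0.0, 0.0], "translation": [-0.3, -0.3, 28.3], "jaw": 220}, {"delta_rot": [0.0, 0.0, 0.0], "translation": [-0.3, -0.3, 28.3], "jaw": 220}, {"delta_rot": [0.0, 0.0, 0.0], "translation": [-0.3, -0.3, 28.3], "jaw": 220}]
```

Emit:
{"fn": "move_arm", "kwargs": {
  "plan": [
    {"delta_rot": [0, 0, 0], "translation": [-0.5, -0.5, 30], "jaw": 220},
    {"delta_rot": [0, 0, 0], "translation": [-0.5, -0.5, 42], "jaw": 220},
    {"delta_rot": [0, 0, 0], "translation": [0, 0, 30], "jaw": 220},
    {"delta_rot": [0, 0, 0], "translation": [0, 0, 13], "jaw": 220},
    {"delta_rot": [0, 0, 0], "translation": [0, 0, 0], "jaw": 220}
  ]
}}

```text
t: 20.45
position: [0.5994, -0.1482, 0.0475]
ee_rot: [-0.472, -3.105, -0.0]
wrist_force: [0.3, -0.8, -1.8]
width: 0.543
grip_force: 30.0
```

Emit:
{"fn": "move_arm", "kwargs": {
  "plan": [
    {"delta_rot": [0, 0, 0], "translation": [0, 0, 1], "jaw": 220},
    {"delta_rot": [0, 0, 0], "translation": [0, 0, 0.5], "jaw": 220},
    {"delta_rot": [0, 0, 0], "translation": [0, 0, 0], "jaw": 220}
  ]
}}

```text
t: 20.82
position: [0.6002, -0.1485, 0.0474]
ee_rot: [0.472, 3.104, -0.0]
wrist_force: [-0.2, -0.2, -2.9]
width: 0.541
grip_force: 30.0
```

```bash
python3 -c "
from h import *
st()"
```

```text
t 20.82 pos [ 0.6002 -0.1485  0.0474] psi 72.71 tilt [ 0.0014 -0.0005] F [-0.2 -0.2 -2.9] w 0.541 g 29.99923199415207
```

Emit:
{"fn": "move_arm", "kwargs": {
  "plan": [
    {"delta_rot": [0, 0, 0], "translation": [0, 0.5, 1.2], "jaw": 220},
    {"delta_rot": [0, 0, 0], "translation": [0, 0, 1.2], "jaw": 220},
    {"delta_rot": [0, 0, 0], "translation": [0, 0, 1], "jaw": 220},
    {"delta_rot": [0, 0, 0], "translation": [0, 0, 0], "jaw": 220}
  ]
}}

```text
t: 21.32
position: [0.5999, -0.1479, 0.043]
ee_rot: [-0.472, -3.106, -0.0]
wrist_force: [0.0, -0.1, -2.5]
width: 0.544
grip_force: 30.0
```

Emit:
{"fn": "move_arm", "kwargs": {
  "plan": [
    {"delta_rot": [0, 0, 0], "translation": [0, 0, 0.6], "jaw": 220},
    {"delta_rot": [0, 0, 0], "translation": [0, 0, 0], "jaw": 220},
    {"delta_rot": [0, 0, 0], "translation": [0, 0, 0], "jaw": 220}
  ]
}}

```text
t: 21.7
position: [0.5999, -0.1479, 0.043]
ee_rot: [0.472, 3.106, -0.0]
wrist_force: [-3.1, 1.1, 2.3]
width: 0.542
grip_force: 30.0
```

Emit:
{"fn": "move_arm", "kwargs": {
  "plan": [
    {"delta_rot": [0, 0, 0], "translation": [0, 0, 0], "jaw": 70},
    {"delta_rot": [0, 0, 0], "translation": [0, 0, 0], "jaw": 20},
    {"delta_rot": [0, 0, 0], "translation": [0, 0, -30], "jaw": 0},
    {"delta_rot": [0, 0, 0], "translation": [0, 0, -55], "jaw": 0},
    {"delta_rot": [0, 0, 0], "translation": [0, 0, -50], "jaw": 0}
  ]
}}

```text
t: 22.32
position: [0.5999, -0.1479, 0.1789]
ee_rot: [0.472, 3.106, -0.0]
wrist_force: [0.7, -0.6, 0.3]
width: 1.0
grip_force: 0.0
```

```bash
python3 -c "
from h import *
st();go([.6367,.1489,.18],90,0)"
```

```text
t 22.32 pos [ 0.5999 -0.1479  0.1789] psi 72.71 tilt [ 0.0004 -0.0001] F [ 0.7 -0.6  0.3] w 1.0 g 0.0
[{"delta_rot": [-0.0, 0.0, -0.05], "translation": [8.8, 49.1, -0.2], "jaw": 0}, {"delta_rot": [-0.0, 0.0, -0.05], "translation": [6.4, 49.4, -0.2], "jaw": 0}, {"delta_rot": [-0.0, 0.0, -0.05], "translation": [3.9, 49.7, -0.1], "jaw": 0}, {"delta_rot": [-0.0, 0.0, -0.05], "translation": [1.5, 49.8, -0.2], "jaw": 0}, {"delta_rot": [-0.0, 0.0, -0.05], "translation": [-1.1, 49.8, -0.2], "jaw": 0}]
[{"delta_rot": [-0.0, 0.0, -0.05], "translation": [-3.6, 49.8, -0.2], "jaw": 0}]
```

Emit:
{"fn": "move_arm", "kwargs": {
  "plan": [
    {"delta_rot": [0, 0, -0.05], "translation": [9, 49, 0], "jaw": 0},
    {"delta_rot": [0, 0, -0.05], "translation": [6.5, 49.5, 0], "jaw": 0},
    {"delta_rot": [0, 0, -0.05], "translation": [4, 49.5, 0], "jaw": 0},
    {"delta_rot": [0, 0, -0.05], "translation": [1.5, 50, 0], "jaw": 0},
    {"delta_rot": [0, 0, -0.05], "translation": [-1, 50, 0], "jaw": 0}
  ]
}}

```text
t: 22.95
position: [0.6302, 0.1013, 0.1774]
ee_rot: [0.079, 3.14, 0.0]
wrist_force: [0.7, -0.2, 1.1]
width: 1.0
grip_force: 0.0
```

Emit:
{"fn": "move_arm", "kwargs": {
  "plan": [
    {"delta_rot": [0, 0, -0.05], "translation": [-3.5, 50, 0], "jaw": 0},
    {"delta_rot": [0, 0, 0], "translation": [0, 0, 0], "jaw": 0},
    {"delta_rot": [0, 0, 0], "translation": [0, 0, 0], "jaw": 0},
    {"delta_rot": [0, 0, 0], "translation": [0, 0, 0], "jaw": 0}
  ]
}}

```text
t: 23.45
position: [0.6363, 0.148, 0.1775]
ee_rot: [0.006, 3.141, -0.0]
wrist_force: [0.6, 0.3, 0.5]
width: 0.998
grip_force: 0.0
```

```bash
python3 -c "
from h import *
st();S=snap('scene','s10');snap('side','d10');W=snap('wrist','w10');go([.6366,.1489,.0425],90,0)
a=cv2.imread('pics/s10.png')[90:340,160:400];b=cv2.imread('pics/w10.png')[130:380,170:410]
c=cv2.resize(np.hstack([a,b]),None,fx=1.65,fy=2.2,interpolation=cv2.INTER_CUBIC)
cv2.imwrite('pics/m10.png',c);print(c.shape)"
```

```text
t 23.45 pos [0.6363 0.148  0.1775] psi 89.79 tilt [ 0.0002 -0.0003] F [0.6 0.3 0.5] w 0.998 g 0.0
[{"delta_rot": [-0.0, 0.0, -0.001], "translation": [-0.1, 0.2, 45.0], "jaw": 0}, {"delta_rot": [-0.0, 0.0, -0.001], "translation": [-0.1, 0.2, 45.1], "jaw": 0}, {"delta_rot": [-0.0, 0.0, -0.001], "translation": [-0.1, 0.3, 45.0], "jaw": 0}]
(550, 792, 3)
```

View pics/m10.png

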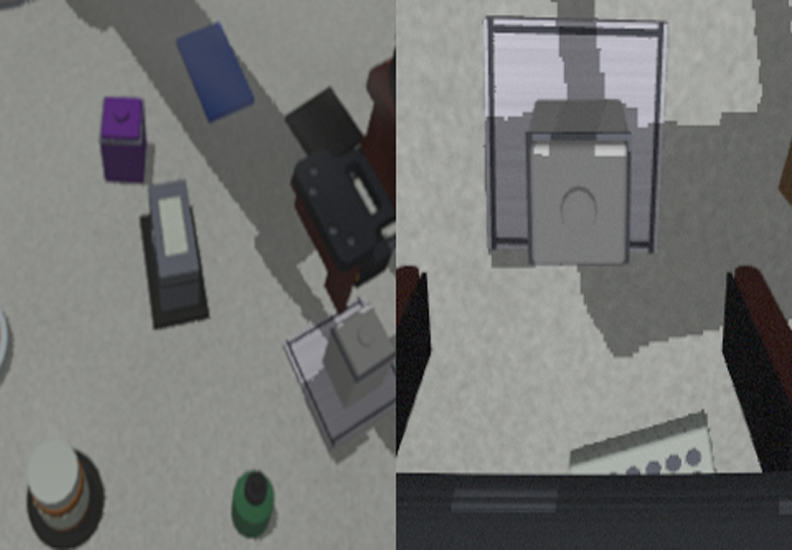

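Mosaic: box lies lengthwise on the oblong rest (top corners (149,187), (186,181), (199,272), (160,279)). Stain cap is at (55,474) on the disc. The rinse jar stands on the plate with its knob at (579,207).

```bash
python3 -c "
from h import *
S=load('s10');W=load('w10')
f=lambda p:((p[0]+.5)/1.65-.5+160,(p[1]+.5)/2.2-.5+90);g=lambda p:((p[0]-395.5)/1.65-.5+170,(p[1]+.5)/2.2-.5+130)
quad(S,[f(p) for p in [(149,187),(186,181),(199,272),(160,279)]],.064,'box')
print('stain',at(S,*f((55,474)),.078))
print('knob',at(W,*g((579,207)),.078))
quad(W,[g(p) for p in [(527,135),(630,134),(629,264),(527,264)]],.072,'rinse')
# side view: stain & rest, box
D=load('d10');im=D['frame'];cv2.imwrite('pics/m11.png',cv2.resize(im[190:390,220:420,::-1],None,fx=3,fy=3,interpolation=cv2.INTER_CUBIC))
# square rest (partly visible)
go([.426,.2539,.16],95.8,220,start=([.6366,.1489,.16],90))"
```

```text
box [0.4746 0.0305] len [0.0387 0.0826 0.0386 0.0828] ang [  71.7  -17.7 -108.   162.4]
stain [ 0.60454255 -0.1465864   0.078     ]
knob [0.64035691 0.15015076 0.078     ]
rinse [0.6404 0.1498] len [0.044  0.0452 0.0459 0.0448] ang [ 90.2   0.7 -90.2 178.4]
[{"delta_rot": [0.0, 0.0, -0.02], "translation": [42.1, 21.0, 0.0], "jaw": 220}, {"delta_rot": [0.0, 0.0, -0.02], "translation": [41.7, 21.8, 0.0], "jaw": 220}, {"delta_rot": [0.0, 0.0, -0.02], "translation": [41.3, 22.7, 0.0], "jaw": 220}, {"delta_rot": [0.0, 0.0, -0.02], "translation": [40.7, 23.5, 0.0], "jaw": 220}, {"delta_rot": [0.0, 0.0, -0.02], "translation": [40.3, 24.3, 0.0], "jaw": 220}]
```

Emit:
{"fn": "move_arm", "kwargs": {
  "plan": [
    {"delta_rot": [0, 0, 0], "translation": [-3, 1, 45], "jaw": 0},
    {"delta_rot": [0, 0, 0], "translation": [0, 0.5, 45], "jaw": 0},
    {"delta_rot": [0, 0, 0], "translation": [0, 0, 32], "jaw": 0},
    {"delta_rot": [0, 0, 0], "translation": [0, 0, 12], "jaw": 0},
    {"delta_rot": [0, 0, 0], "translation": [0, 0, 0], "jaw": 60}
  ]
}}

```text
t: 24.22
position: [0.639, 0.1505, 0.0433]
ee_rot: [-0.004, -3.141, 0.0]
wrist_force: [-0.3, 0.4, -0.5]
width: 0.926
grip_force: 0.0
```

Emit:
{"fn": "move_arm", "kwargs": {
  "plan": [
    {"delta_rot": [0, 0, 0], "translation": [0, 0, 0], "jaw": 90},
    {"delta_rot": [0, 0, 0], "translation": [0, 0, 0], "jaw": 150},
    {"delta_rot": [0, 0, 0], "translation": [0, 0, 0], "jaw": 220},
    {"delta_rot": [0, 0, 0], "translation": [0, 0, 0], "jaw": 220},
    {"delta_rot": [0, 0, 0], "translation": [0, 0, 0], "jaw": 220}
  ]
}}

```text
t: 24.85
position: [0.6396, 0.1506, 0.0443]
ee_rot: [0.003, 3.14, -0.001]
wrist_force: [-0.8, -2.7, 4.5]
width: 0.526
grip_force: 30.0
```

Emit:
{"fn": "move_arm", "kwargs": {
  "plan": [
    {"delta_rot": [0, 0, 0], "translation": [0, 0, -12], "jaw": 220},
    {"delta_rot": [0, 0, 0], "translation": [0, 0, -25], "jaw": 220},
    {"delta_rot": [0, 0, 0], "translation": [0, 0, -35], "jaw": 220},
    {"delta_rot": [0, 0, 0], "translation": [0, 0, -33], "jaw": 220},
    {"delta_rot": [0, 0, 0], "translation": [0, 0, -12], "jaw": 220}
  ]
}}

```text
t: 25.48
position: [0.6397, 0.1514, 0.1631]
ee_rot: [0.002, 3.138, 0.002]
wrist_force: [0.8, 0.0, -3.2]
width: 0.524
grip_force: 30.0
```

```bash
python3 -c "
from h import *
st()
S=snap('scene','s12')
v0,v1,u0,u1=130,175,325,390
im=cv2.cvtColor(S['frame'],cv2.COLOR_RGB2GRAY)[v0:v1,u0:u1]; 
k=(im<55).astype(np.uint8); c=max(cv2.findContours(k,0,1)[0],key=cv2.contourArea);h=cv2.approxPolyDP(c,4,True)[:,0]+[u0,v0];print(h.tolist())
if len(h)==4: quad(S,h.tolist(),.004,'sq')
go([.426,.2539,.16],95.5,220)"
```

```text
t 25.48 pos [0.6397 0.1514 0.1631] psi 89.92 tilt [0.0032 0.001 ] F [ 0.8  0.  -3.2] w 0.524 g 29.999586939811707
[[333, 143], [352, 166], [342, 174], [389, 174], [388, 132], [384, 159], [368, 171], [356, 166], [379, 151], [360, 131]]
[{"delta_rot": [0.0, 0.001, -0.02], "translation": [42.8, 20.4, 0.6], "jaw": 220}, {"delta_rot": [0.0, 0.001, -0.02], "translation": [42.4, 21.3, 0.6], "jaw": 220}, {"delta_rot": [0.0, 0.001, -0.02], "translation": [41.9, 22.2, 0.6], "jaw": 220}, {"delta_rot": [0.0, 0.001, -0.02], "translation": [41.5, 22.9, 0.7], "jaw": 220}, {"delta_rot": [0.0, 0.001, -0.02], "translation": [41.0, 23.8, 0.8], "jaw": 220}]
```

```bash
python3 -c "
from h import *
S=load('s12');quad(S,[(332.7,143.5),(353.5,167.5),(380,152),(360,130.5)],.004,'sq')
D=snap('side','d12')
v0,v1,u0,u1=150,190,205,255
im=cv2.cvtColor(D['frame'],cv2.COLOR_RGB2GRAY)[v0:v1,u0:u1]
k=(im<55).astype(np.uint8); c=max(cv2.findContours(k,0,1)[0],key=cv2.contourArea);h=cv2.approxPolyDP(c,4,True)[:,0]+[u0,v0];print(h.tolist())
quad(D,h.tolist(),.004,'sq side')"
```

```text
sq [0.4258 0.2539] len [0.0683 0.0679 0.0642 0.0675] ang [   5.    97.2 -174.7  -86.2]
[[238, 159], [213, 166], [220, 185], [246, 178]]
sq side [0.4258 0.2548] len [0.0645 0.0673 0.0643 0.0691] ang [-174.5  -86.8    3.9   93. ]
```

Emit:
{"fn": "move_arm", "kwargs": {
  "plan": [
    {"delta_rot": [0, 0, -0.02], "translation": [43, 20.5, 0], "jaw": 220},
    {"delta_rot": [0, 0, -0.02], "translation": [42, 21.5, 0], "jaw": 220},
    {"delta_rot": [0, 0, -0.02], "translation": [42, 22, 0], "jaw": 220},
    {"delta_rot": [0, 0, -0.02], "translation": [41.5, 23, 0], "jaw": 220},
    {"delta_rot": [0, 0, -0.02], "translation": [41, 24, 0], "jaw": 220}
  ]
}}

```text
t: 26.2
position: [0.4232, 0.2541, 0.158]
ee_rot: [0.155, -3.134, 0.002]
wrist_force: [0.1, 0.9, -2.6]
width: 0.52
grip_force: 30.0
```

Emit:
{"fn": "move_arm", "kwargs": {
  "plan": [
    {"delta_rot": [0, 0, 0], "translation": [0, 0, 0], "jaw": 220},
    {"delta_rot": [0, 0, 0], "translation": [0, 0, 0], "jaw": 220},
    {"delta_rot": [0, 0, 0], "translation": [0, 0, 0], "jaw": 220},
    {"delta_rot": [0, 0, 0], "translation": [0, 0, 0], "jaw": 220}
  ]
}}

```text
t: 26.7
position: [0.4261, 0.2534, 0.16]
ee_rot: [0.152, -3.137, 0.001]
wrist_force: [-0.1, 0.1, -2.9]
width: 0.523
grip_force: 30.0
```

```bash
python3 -c "
from h import *
st();go([.426,.2539,.05],95.5,220,n=4)"
```

```text
t 26.7 pos [0.4261 0.2534 0.16  ] psi 95.55 tilt [-0.0007 -0.0005] F [-0.1  0.1 -2.9] w 0.523 g 29.99940812587738
[{"delta_rot": [-0.0, -0.0, 0.0], "translation": [-0.0, 0.1, 27.5], "jaw": 220}, {"delta_rot": [-0.0, -0.0, 0.0], "translation": [-0.0, 0.2, 27.5], "jaw": 220}, {"delta_rot": [-0.0, -0.0, 0.0], "translation": [-0.0, 0.1, 27.5], "jaw": 220}, {"delta_rot": [-0.0, -0.0, 0.0], "translation": [-0.0, 0.2, 27.5], "jaw": 220}]
```

Emit:
{"fn": "move_arm", "kwargs": {
  "plan": [
    {"delta_rot": [0, 0, 0], "translation": [0, 0.5, 30], "jaw": 220},
    {"delta_rot": [0, 0, 0], "translation": [0, 0, 40], "jaw": 220},
    {"delta_rot": [0, 0, 0], "translation": [0, 0, 28], "jaw": 220},
    {"delta_rot": [0, 0, 0], "translation": [0, 0, 12], "jaw": 220},
    {"delta_rot": [0, 0, 0], "translation": [0, 0, 0], "jaw": 220}
  ]
}}

```text
t: 27.32
position: [0.4254, 0.2541, 0.05]
ee_rot: [0.153, -3.137, 0.001]
wrist_force: [-0.9, -0.1, -2.9]
width: 0.52
grip_force: 30.0
```

Emit:
{"fn": "move_arm", "kwargs": {
  "plan": [
    {"delta_rot": [0, 0, 0], "translation": [0, 0, 1], "jaw": 220},
    {"delta_rot": [0, 0, 0], "translation": [0, 0, 1], "jaw": 220},
    {"delta_rot": [0, 0, 0], "translation": [0, 0, 1], "jaw": 220},
    {"delta_rot": [0, 0, 0], "translation": [0, 0, 0], "jaw": 220},
    {"delta_rot": [0, 0, 0], "translation": [0, 0, 0], "jaw": 220}
  ]
}}

```text
t: 27.95
position: [0.4254, 0.2544, 0.0475]
ee_rot: [-0.154, 3.138, 0.0]
wrist_force: [-0.0, 0.6, -2.6]
width: 0.519
grip_force: 30.0
```

```bash
python3 -c "
from h import *
st()"
```

```text
t 27.95 pos [0.4254 0.2544 0.0475] psi 95.63 tilt [0.0001 0.0001] F [-0.   0.6 -2.6] w 0.519 g 29.999450147151947
```

Emit:
{"fn": "move_arm", "kwargs": {
  "plan": [
    {"delta_rot": [0, 0, 0], "translation": [0, 0, 1.2], "jaw": 220},
    {"delta_rot": [0, 0, 0], "translation": [0, 0, 1.2], "jaw": 220},
    {"delta_rot": [0, 0, 0], "translation": [0, 0, 0.6], "jaw": 220},
    {"delta_rot": [0, 0, 0], "translation": [0, 0, 0], "jaw": 220}
  ]
}}

```text
t: 28.45
position: [0.4254, 0.2544, 0.0444]
ee_rot: [-0.154, 3.138, 0.0]
wrist_force: [0.5, 0.4, -2.6]
width: 0.522
grip_force: 30.0
```

Emit:
{"fn": "move_arm", "kwargs": {
  "plan": [
    {"delta_rot": [0, 0, 0], "translation": [0, 0, 0.6], "jaw": 220},
    {"delta_rot": [0, 0, 0], "translation": [0, 0, 0], "jaw": 220}
  ]
}}

```text
t: 28.7
position: [0.4254, 0.2544, 0.0443]
ee_rot: [-0.154, 3.138, 0.0]
wrist_force: [-2.3, -1.7, 1.6]
width: 0.52
grip_force: 30.0
```

Contact. Release, rise, and retreat out of view.

Emit:
{"fn": "move_arm", "kwargs": {
  "plan": [
    {"delta_rot": [0, 0, 0], "translation": [0, 0, 0], "jaw": 70},
    {"delta_rot": [0, 0, 0], "translation": [0, 0, 0], "jaw": 20},
    {"delta_rot": [0, 0, 0], "translation": [0, 0, -30], "jaw": 0},
    {"delta_rot": [0, 0, 0], "translation": [0, 0, -55], "jaw": 0},
    {"delta_rot": [0, 0, 0], "translation": [0, 0, -50], "jaw": 0}
  ]
}}

```text
t: 29.32
position: [0.4254, 0.2544, 0.1805]
ee_rot: [-0.154, 3.137, 0.0]
wrist_force: [1.2, 0.4, 0.7]
width: 0.997
grip_force: 0.0
```

Emit:
{"fn": "move_arm", "kwargs": {
  "plan": [
    {"delta_rot": [0, 0, 0], "translation": [15, 55, -8], "jaw": 0},
    {"delta_rot": [0, 0, 0], "translation": [15, 55, -8], "jaw": 0},
    {"delta_rot": [0, 0, 0], "translation": [15, 55, -8], "jaw": 0},
    {"delta_rot": [0, 0, 0], "translation": [15, 55, -8], "jaw": 0},
    {"delta_rot": [0, 0, 0], "translation": [0, 0, 0], "jaw": 0}
  ]
}}

```text
t: 29.95
position: [0.3423, 0.4705, 0.2106]
ee_rot: [0.162, -3.137, -0.001]
wrist_force: [1.3, -0.7, 0.0]
width: 1.0
grip_force: 0.0
```

```bash
python3 -c "
from h import *
st();S=snap('scene','s13');D=snap('side','d13')
f=lambda n,u,v:cv2.resize(cv2.imread(f'pics/{n}.png')[v:v+75,u:u+100],None,fx=4,fy=4,interpolation=cv2.INTER_CUBIC)
m=np.vstack([np.hstack([f('s13',150,270),f('s13',310,100)]),np.hstack([f('d13',310,255),f('d13',180,125)])])
cv2.imwrite('pics/m13.png',m);print(m.shape)"
```

```text
t 29.95 pos [0.3423 0.4705 0.2106] psi 95.91 tilt [-0.0005  0.0007] F [ 1.3 -0.7  0. ] w 1.0 g 0.0
(600, 800, 3)
```

View pics/m13.png

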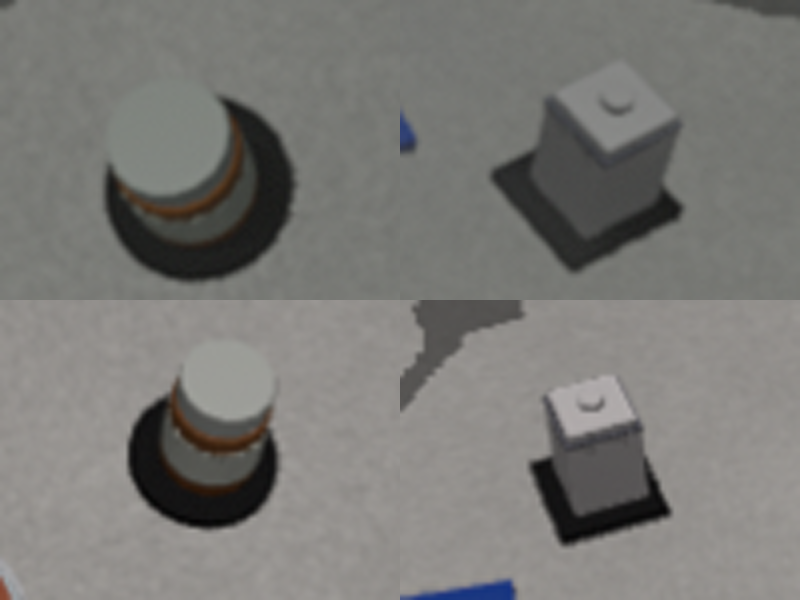

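Both jars stand upright on their own rests. Scene tile: cap centre (168,139), lid corners (555,98), (618,62), (680,122), (606,158). Checking the centring numerically.

```bash
python3 -c "
from h import *
S=load('s13');D=load('d13')
T=lambda x0,y0,u,v:(lambda p:((p[0]-x0+.5)/4-.5+u,(p[1]-y0+.5)/4-.5+v))
a=T(0,0,150,270);b=T(400,0,310,100);c=T(0,300,310,255);d=T(400,300,180,125)
print('cap',at(S,*a((168,139)),.078),at(D,*c((227.5,381)),.078))
# disc by masked silhouette ellipse: predict silhouette extents for candidate centre
from scipy.optimize import least_squares
def proj(s,P):
    q=Rm(s['orientation']).T@(np.array(P)-s['origin']).T
    q=q.T; x=q[:,0]/-q[:,2];y=-q[:,1]/-q[:,2];r=1+s['k1']*(x*x+y*y);return np.c_[s['fx']*x*r+s['cx'],s['fy']*y*r+s['cy']]
t=np.linspace(0,2*np.pi,180)
def ext(s,x,y,R=.037,zs=(0,.008)):
    q=np.vstack([proj(s,np.c_[x+R*np.cos(t),y+R*np.sin(t),0*t+z]) for z in zs]);return np.array([q[:,0].min(),q[:,0].max(),q[:,1].max()])
def fit(s,f,l,r,bt,**k):
    m=np.array([f((l,0))[0],f((r,0))[0],f((0,bt))[1]]);o=least_squares(lambda p:ext(s,p[0],p[1],**k)-m,[.6,-.148]);print('fit',o.x.round(4),o.fun.round(2))
fit(S,a,106,294,281);fit(D,c,128,278,528)
quad(S,[b(p) for p in [(555,98),(618,62),(680,122),(606,158)]],.071,'lid scene')
quad(D,[d(p) for p in [(545,397),(614,376),(640,425),(570,442)]],.071,'lid side')
def ft(s,f):
    m=np.array([f(p) for p in [(492,176),(573,271),(682,209)]]) if s is S else np.array([f(p) for p in [(530,464),(565,545),(671,515)]])
    print(m)
    for z in (0,.008): print(z,[at(s,*p,z)[:2].round(4) for p in m],((at(s,*m[0],z)+at(s,*m[2],z))/2)[:2])
ft(S,b);ft(D,d)
"
```

```text
cap [ 0.60247854 -0.14808235  0.078     ] [ 0.6013345  -0.14871792  0.078     ]
fit [ 0.5985 -0.1466] [-0.21  0.21 -0.01]
fit [ 0.6006 -0.1462] [-0.3   0.3  -0.02]
lid scene [0.4298 0.2531] len [0.0391 0.0438 0.0425 0.0404] ang [  98.8    7.5  -86.1 -177.3]
lid side [0.4278 0.2521] len [0.0427 0.0451 0.0412 0.0414] ang [   8.   -83.4 -177.2   98.8]
[[332.625 143.625]
 [352.875 167.375]
 [380.125 151.875]]
0 [array([0.3927, 0.2191]), array([0.4601, 0.2244]), array([0.4522, 0.2934])] [0.42243856 0.25625023]
0.008 [array([0.3978, 0.2149]), array([0.4645, 0.2202]), array([0.4566, 0.2884])] [0.42722747 0.25164687]
[[212.125 165.625]
 [220.875 185.875]
 [247.375 178.375]]
0 [array([0.3904, 0.2918]), array([0.3973, 0.219 ]), array([0.4633, 0.2246])] [0.42683099 0.25820907]
0.008 [array([0.3898, 0.2836]), array([0.3967, 0.2115]), array([0.4619, 0.2171])] [0.42585215 0.25032768]
```

```bash
python3 -c "
from h import *
st();print(sign_off())"
```

```text
t 30.05 pos [0.344  0.4676 0.2104] psi 95.7 tilt [-0.0001 -0.0008] F [ 0.6 -0.7  0.3] w 0.997 g 0.0
the job is handed in; nothing more can be done
None
```

The job is handed in at 30 s: the stain jar, rinse jar and slide box each stand upright on their own rests, about 2–3 mm off centre by my camera measurements, with both yaws within about a degree and the bystanders not touched.

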